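Empty the hazelnut cups and set them on the tea board

ROBOT

A 6-joint arm with a two-finger parallel gripper is mounted at the origin on the work surface. World frame = base frame: x ahead of the robot, y to its left, z up, the work surface at z = 0. Lengths are in m, angles in rad, forces in N, time in s.
With the tool pointing down it reaches from about 0.3 to 0.775 m from the base axis. Payload 14.6 kg.
Tool frame: the origin (TCP) lies on the centre line of the jaws, within the pads' length; the fingertips stand 19 mm ahead of it and the grasp point (between the pads) is the TCP; z points along the fingers, y is the line along which they close (so a half turn about z gives the same grasp; the last joint's range is limited). The gripper opens to 94 mm and grips with 3 to 60 N. Pads are 16 mm wide; open, the fingers measure 119 mm over their backs; the gripper's body (75 mm by 177 mm) begins 78 mm behind the grasp point.
Start: joints at [-1.417, 0.3, 1.521, -0, 1.321, -0.067], TCP at [0.12, -0.537, 0.224] pointing down, gripper open.
Joint ranges: [-3.03, 3.03], [-0.79, 2.21], [0.23, 2.52], [-1.04, 4.18], [0, 3.07], [-2.55, 2.55]. Speed limits (rad/s): [2.22, 2.22, 2.57, 3.14, 3.14, 3.14].

INTERFACE

Orientations are given as [roll, pitch, yaw] about the fixed x, y, z axes, in that order (R = Rz(yaw) Ry(pitch) Rx(roll)).
In Python, from station import get_obs, camera, workorder gives the robot as it stands.
- The arm moves only by the tool play_rows, never from a script. Its argument "motion" is a list that holds one entry, the list of rows, each a list of 7 numbers: the shift along the tool's x, y, z as a fraction of full scale, then the turn, a rotation vector about the tool's x, y, z as a fraction of full scale, then the opening, from -1 (shut) to 1 (fully open). In form: [[[x, y, z, ax, ay, az, grip], ...]]. A call has 1 to 10 rows; each row is the pose to reach, as a shift and turn from the pose commanded when the call began, along the tool's axes at that moment, turning the shorter way round; what a row does not reach only later rows make up. Full scale, the value 1, is 0.25 m for a shift and 2 pi rad for a turn. A row lasts 1/10 s, in which the tool goes at most 50 mm and 8.59 degrees, less where a joint would pass 70% of its speed; a pose out of reach is approached as far as the arm can. A call with a number of a shift or a turn outside -1 to 1 is refused whole. A call with a gripper value outside its range is refused whole. The fingers move at their own pace and stop on an object; "grip_force" is the grip in N (left out, the last holds). Time passes only in rows, so rows that repeat a pose let the fingers close. It gives the time, the measured TCP pose, the force, the opening and the grip force at its end, in the units of the state.
- get_obs(): the state, without advancing time (a new reading comes with each control period).
- camera(name): name is "scene" or "top"; returns a dict with "frame" (400x640x3 uint8, red, green, blue), "z_map" (400x640 float32, m along the optical axis (not along the pixel's ray), 0 where there is no reading), "camera_matrix" (3x3 intrinsics, pixels), "D" ([k1, k2, p1, p2, k3] as OpenCV has them; the pictures are not rectified), "T" (4x4, takes a point from camera to world coordinates). Camera axes: x right, y up, looking along -z (the intrinsics and any distortion apply to the point x, -y, -z); pixel columns grow to the right and rows downward; lengths in m; the calibration is good to about 2 mm. A picture is of the moment at which its call begins.
- workorder.hand_in(): hands the job in; it is judged then, once.
The state is a dict: "time_s": time; "qpos": joint angles; "joint_vel": joint speeds; "tau": joint torques, N m; "ee_pos": TCP position; "eef_rot": TCP orientation; "force": force on the tool from outside, world axes, zero at the start; "moment": the same for the moment, N m; "grip_width": finger opening in m; "grip_force": force on a finger pad.
Only numpy, scipy, OpenCV 4.12 (cv2) and the standard library are available. Lean on these libraries where they do the work, as an engineer would, in place of code of your own. Each camera call takes 0.05 s, during which the arm holds its last target. There are 200 camera calls.

TASK

Set up the tea board: first lay every cork coaster flat into a round recess of the wooden board. Then tip all the hazelnuts out of the blue and the red cup into the orange bowl, and stand each empty cup upright in the middle of its own coaster on the board. Leave the two jars where they are.

Things in the scene. Friction and masses are not known exactly. Their poses are not given: they have to be found in the camera images.
- board: fixed wooden tea board lying flat, 130 x 440 x 24 mm high, long side along its own y axis, with four equal round recesses of 70 mm diameter, 7 mm deep with a 2 mm chamfer, in a row 110 mm apart; origin: centre of its underside, z up
- bowl: fixed wide round orange bowl, mouth 210 mm across, 70 mm high, wall 5 mm, bottom 6 mm thick; origin: centre of its underside, z up; it may stand left or right of the robot
- mat: fixed flat green chopping board, 180 x 170 x 8 mm, on which the two cups stand at the start; origin: centre of its underside; it lies on the side across from the bowl
- recess0 (a point): centre of the floor of one of the board's four round recesses, 17 mm above the worktop and 7 mm below the board's top face; any coaster fits any recess (axes as the board's)
- recess1 (a point): centre of the floor of one of the board's four round recesses, 17 mm above the worktop and 7 mm below the board's top face; any coaster fits any recess (axes as the board's)
- recess2 (a point): centre of the floor of one of the board's four round recesses, 17 mm above the worktop and 7 mm below the board's top face; any coaster fits any recess (axes as the board's)
- recess3 (a point): centre of the floor of one of the board's four round recesses, 17 mm above the worktop and 7 mm below the board's top face; any coaster fits any recess (axes as the board's)
- coaster0: thick round cork coaster, 66 mm diameter, 24 mm thick, 50 g, lying flat on the worktop at the start; three or four of them are there; in a recess it stands 17 mm proud of the board, its top 41 mm above the worktop; origin: centre of its underside, z is its axis (up)
- coaster1: thick round cork coaster, 66 mm diameter, 24 mm thick, 50 g, lying flat on the worktop at the start; three or four of them are there; in a recess it stands 17 mm proud of the board, its top 41 mm above the worktop; origin: centre of its underside, z is its axis (up)
- coaster2: thick round cork coaster, 66 mm diameter, 24 mm thick, 50 g, lying flat on the worktop at the start; three or four of them are there; in a recess it stands 17 mm proud of the board, its top 41 mm above the worktop; origin: centre of its underside, z is its axis (up)
- coaster3: thick round cork coaster, 66 mm diameter, 24 mm thick, 50 g, lying flat on the worktop at the start; three or four of them are there; in a recess it stands 17 mm proud of the board, its top 41 mm above the worktop; origin: centre of its underside, z is its axis (up)
- cup_a: blue plastic tumbler without handle, open at the top, 90 mm high, outside diameter 62 mm at the foot widening to 68 mm at the rim, wall 3 mm, bottom 5 mm, about 0.12 kg, holding one to three hazelnuts at the start; origin: centre of its underside, z runs from foot to mouth
- cup_b: red plastic tumbler without handle, open at the top, 90 mm high, outside diameter 62 mm at the foot widening to 68 mm at the rim, wall 3 mm, bottom 5 mm, about 0.12 kg, holding one to three hazelnuts at the start; origin: centre of its underside, z runs from foot to mouth
- nut_a0: whole hazelnut in its shell, lumpy, about 23 mm across, 12 g, lying in the blue cup at the start (not always there); origin: its centre
- nut_a1: whole hazelnut in its shell, lumpy, about 23 mm across, 12 g, lying in the blue cup at the start (not always there); origin: its centre
- nut_a2: whole hazelnut in its shell, lumpy, about 23 mm across, 12 g, lying in the blue cup at the start (not always there); origin: its centre
- nut_b0: whole hazelnut in its shell, lumpy, about 23 mm across, 12 g, lying in the red cup at the start (not always there); origin: its centre
- nut_b1: whole hazelnut in its shell, lumpy, about 23 mm across, 12 g, lying in the red cup at the start (not always there); origin: its centre
- nut_b2: whole hazelnut in its shell, lumpy, about 23 mm across, 12 g, lying in the red cup at the start (not always there); origin: its centre
- honey: bystander: amber jar with yellow cap, 52 mm diameter, 100 mm high; origin: centre of its underside
- salt: bystander: white jar with steel cap, 48 mm diameter, 90 mm high; origin: centre of its underside

How it is judged:
By the outcome, as a careful person would: the job done as asked, in the order asked, and still so for the second after the job is handed in, with the robot touching nothing.
Of coaster0, coaster1, coaster2, coaster3 only 3 to 4 are there at a start; the rules pass over those that are not, and their reading is None.
Of nut_a0, nut_a1, nut_a2 only 1 to 3 are there at a start; the rules pass over those that are not, and their reading is None.
Of nut_b0, nut_b1, nut_b2 only 1 to 3 are there at a start; the rules pass over those that are not, and their reading is None.
At some moment in a run one of coaster0, coaster1, coaster2, coaster3 may be knocked a few centimetres aside while the robot is not near it.
It also fails if it takes over 208 s, if anything falls off the work surface, if the arm or the gripper's body presses on something with over 40 N, if the wrist force passes 120 N, or if a joint passes its speed limit or range.

## Working session

There is one attempt and no reset: what is moved stays moved. The work goes in short steps, Python scripts to look and compute and a tool call to move; the robot and the scene stay as the last step left them, time stands still between calls to the robot, and variables do not carry over. Pictures are saved under pics/ and viewed, at most 14 in all, crops included, and the job is handed in when it is done.

Besides the shell and the picture viewer there is one more tool, called as a command line: name --argument value ..., lists and objects as JSON in quotes. play_rows: Moves the arm, as the interface text tells. Its arguments: {"type":"object","properties":{"motion":{"type":"array"},"grip_force":{"type":"number"}},"required":["motion"]}

```bash
mkdir -p pics; ls
python3 - <<'E'
from station import get_obs,camera
import cv2,numpy as np
print(get_obs())
for n in("scene","top"):
    c=camera(n);cv2.imwrite(f"pics/{n}0.png",c["frame"][:,:,::-1]);print(n,c["camera_matrix"],c["D"],c["T"])
E
```

```text
pics
{'time_s': 0.0, 'qpos': array([-1.41660947e+00,  3.00453626e-01,  1.52156976e+00,  1.17808445e-05,
        1.32069821e+00, -6.65587447e-02]), 'joint_vel': array([ 0.00066919, -0.00033078,  0.00126883, -0.00146193,  0.00053628,
       -0.00014612]), 'tau': array([ 3.54039121e-04, -5.31808484e+01, -3.52740133e+01,  7.08370563e-02,
        2.43698474e-02, -1.18856642e-04]), 'ee_pos': array([ 0.12041221, -0.53641523,  0.22390069]), 'eef_rot': array([-3.14046697e+00, -8.64714388e-05,  2.20742635e-01]), 'force': array([ 0.28569172,  0.390457  , -0.29821548]), 'moment': array([ 0.04777672,  0.02323203, -0.00054955]), 'grip_force': 0.0, 'grip_width': 0.09374565419702871}
scene [[463.93171331   0.         322.02242693]
 [  0.         463.93171331 206.3585152 ]
 [  0.           0.           1.        ]] [0.00081587 0.         0.         0.         0.        ] [[ 0.23960166 -0.61291093  0.75294836  1.48768278]
 [ 0.97082455  0.14364408 -0.1920054  -0.24960612]
 [ 0.00952564  0.77698557  0.62944634  0.84954008]
 [ 0.          0.          0.          1.        ]]
top [[493.38766855   0.         323.61153831]
 [  0.         493.38766855 199.60086867]
 [  0.           0.           1.        ]] [0.0081827 0.        0.        0.        0.       ] [[-1.10839704e-02  9.98547341e-01 -5.27290539e-02  4.71552406e-01]
 [-9.99938566e-01 -1.10632040e-02  6.85704425e-04  1.38834423e-02]
 [ 1.01356052e-04  5.27334148e-02  9.98608620e-01  1.16420794e+00]
 [ 0.00000000e+00  0.00000000e+00  0.00000000e+00  1.00000000e+00]]
```

View pics/top0.png

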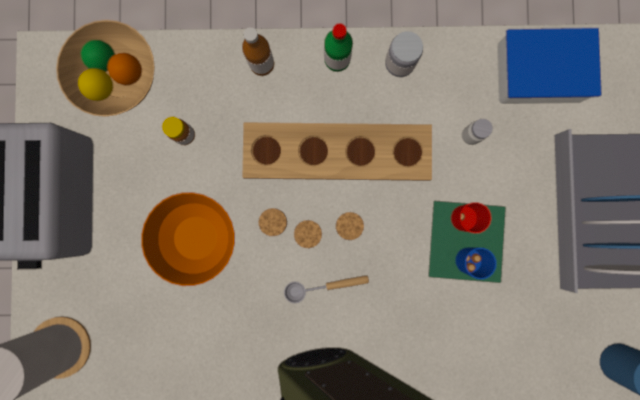

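View pics/scene0.png

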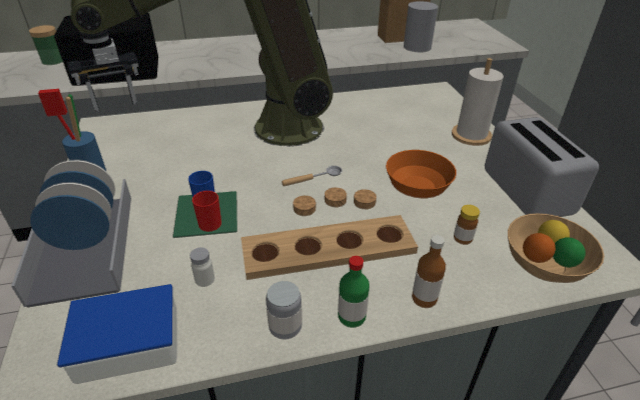

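The top view shows three coasters at px (272,222), (308,234) and (349,226), and the board with its four recesses at row 151. The bowl is at (190,239), the red cup at (470,218), the blue cup at (476,262), and the jars at (176,128) and (480,130). The scene view agrees with this. Next I measure positions.

```bash
cat > h.py <<'E'
import cv2,numpy as np
from station import get_obs,camera
def cloud(n):
    c=camera(n);K,D=c["camera_matrix"],c["D"]
    v,u=np.mgrid[0:400,0:640]
    p=cv2.undistortPoints(np.stack([u,v],-1).reshape(-1,1,2).astype(float),K,D).reshape(400,640,2)
    z=c["z_map"];P=np.stack([p[...,0]*z,-p[...,1]*z,-z],-1)@c["T"][:3,:3].T+c["T"][:3,3]
    return c,P,cv2.cvtColor(c["frame"],cv2.COLOR_RGB2HSV),p
def onplane(c,uv,h):
    p=cv2.undistortPoints(np.array(uv,float).reshape(-1,1,2),c["camera_matrix"],c["D"])[:,0]
    d=np.c_[p[:,0],-p[:,1],-np.ones(len(p))]@c["T"][:3,:3].T;o=c["T"][:3,3]
    return (o+d*((h-o[2])/d[:,2])[:,None])[:,:2]
def circ(P,m):
    q=P[m][:,:2].astype(np.float32);(x,y),r=cv2.minEnclosingCircle(q)
    return np.round([x,y,r,*np.median(P[m][:,2:],0),m.sum()],4)
def blobs(m,amin):
    n,l,s,ce=cv2.connectedComponentsWithStats(m.astype(np.uint8))
    return [(l==i) for i in range(1,n) if s[i,4]>=amin]
def coasters(P,hmin,hmax,box):
    m=(P[...,2]>hmin)&(P[...,2]<hmax)&(P[...,0]>box[0])&(P[...,0]<box[1])&(P[...,1]>box[2])&(P[...,1]<box[3])
    return [circ(P,cv2.erode(b.astype(np.uint8),np.ones((2,2)))>0) for b in blobs(m,60)]
E
python3 - <<'E'
from h import *
c,P,H,p=cloud("top")
X,Y,Z=P[...,0],P[...,1],P[...,2]
print("table z",np.median(Z[320:340,200:260]))
roi=(X>.25)&(X<.8)&(abs(Y)<.6)
def hue(a,b,s=120):return (H[...,0]>=a)&(H[...,0]<=b)&(H[...,1]>s)
print("coasters",coasters(P,.018,.03,(.3,.52,-.15,.2)))
# coasters by ray cast at z=.024
v,u=np.mgrid[0:400,0:640]
m=hue(5,22,60)&(v>200)&(v<250)&(u>250)&(u<370)
for b in blobs(m,100):
    ys,xs=np.nonzero(b);print("ray",onplane(c,[[(xs.min()+xs.max())/2,(ys.min()+ys.max())/2]],.024),xs.min(),xs.max(),ys.min(),ys.max())
print("red rim",circ(P,(Z>.088)&(Z<.11)&(X>.3)&(X<.55)&(Y<-.2)&(Y>-.45)&((H[...,0]<8)|(H[...,0]>170))&(H[...,1]>120)))
print("blue rim",circ(P,(Z>.088)&(Z<.11)&(X>.3)&(X<.55)&(Y<-.2)&(Y>-.45)&hue(100,130)))
print("bowl rim",circ(P,(Z>.062)&(Z<.08)&(X>.2)&(X<.6)&(Y>.15)&(Y<.45)&hue(3,20)))
bm=(Z>.018)&(Z<.03)&(X>.5)&(X<.7)&(abs(Y)<.3)
B=max(blobs(bm,200),key=lambda b:b.sum());print("board",cv2.minAreaRect(P[B][:,:2].astype(np.float32)),np.median(Z[B]))
d=(H[...,2]<110)&(v>130)&(v<172)&(u>245)&(u<430)
for b in blobs(d,200):
    ys,xs=np.nonzero(b);print("rec",onplane(c,[[xs.mean(),ys.mean()]],.020),b.sum())
for nm,bx in(("salt",(.5,.72,-.42,-.28)),("honey",(.5,.72,.2,.4))):
    m=(Z>.075)&(X>bx[0])&(X<bx[1])&(Y>bx[2])&(Y<bx[3]);print(nm,circ(P,m))
c2,P2,H2,_=cloud("scene")
print("scene coasters",coasters(P2,.018,.03,(.3,.5,-.15,.2)))
E
```

```text
table z -0.0005466382180798757
coasters [array([4.809e-01, 1.318e-01, 3.140e-02, 2.370e-02, 5.640e+02]), array([ 4.698e-01, -4.700e-02,  3.130e-02,  2.380e-02,  5.520e+02]), array([4.526e-01, 5.040e-02, 3.130e-02, 2.380e-02, 5.440e+02]), array([ 3.392e-01, -4.670e-02,  3.420e-02,  2.020e-02,  3.800e+01])]
ray [[0.48130329 0.13280685]] 258 286 208 236
ray [[ 0.47126187 -0.04482174]] 335 363 212 239
ray [[0.45275388 0.05112512]] 294 321 220 248
red rim [ 4.867e-01 -3.127e-01  3.420e-02  9.710e-02  1.900e+02]
blue rim [ 3.876e-01 -3.208e-01  3.450e-02  9.650e-02  2.080e+02]
bowl rim [4.468e-01 3.151e-01 1.041e-01 6.770e-02 9.080e+02]
board ((0.6402797698974609, -0.018560320138931274), (0.44102743268013, 0.1228293627500534), 89.36135864257812) 0.02354301853328411
rec [[0.64933812 0.14611319]] 618
rec [[0.64690425 0.03599226]] 622
rec [[ 0.64418775 -0.07363705]] 624
rec [[ 0.64196607 -0.18349923]] 625
salt [ 6.008e-01 -3.140e-01  1.057e-01  9.030e-02  4.260e+02]
honey [6.190e-01 3.003e-01 1.062e-01 9.890e-02 4.160e+02]
scene coasters [array([ 3.437e-01, -3.780e-02,  4.340e-02,  1.920e-02,  2.200e+01]), array([4.574e-01, 5.400e-02, 3.200e-02, 2.460e-02, 2.360e+02]), array([4.857e-01, 1.362e-01, 3.300e-02, 2.480e-02, 1.670e+02]), array([ 4.732e-01, -4.220e-02,  3.240e-02,  2.460e-02,  2.300e+02])]
```

```bash
cat >> h.py <<'E'
from scipy.spatial.transform import Rotation as Ro
DOWN=Ro.from_euler("xyz",[np.pi,0,np.pi/2])
def row(pos0,R0,pos,R):
    """fractions for a shift+turn from pose0 to pose"""
    return np.round(np.r_[R0.inv().apply(np.array(pos)-pos0)/.25,(R0.inv()*R).as_rotvec()/(2*np.pi)],4).tolist()
def pose():
    o=get_obs();return o["ee_pos"],Ro.from_euler("xyz",o["eef_rot"])
def recesses(c,P,H):
    m=((P[...,2]>.020)&(P[...,2]<.029)&(P[...,0]>.56)&(P[...,0]<.73)&(P[...,1]>-.26)&(P[...,1]<.22)).astype(np.uint8)
    cs,h=cv2.findContours(m,cv2.RETR_CCOMP,cv2.CHAIN_APPROX_NONE);out=[]
    for k,q in enumerate(cs):
        if h[0,k,3]>=0 and cv2.contourArea(q)>150:
            w=onplane(c,q.reshape(-1,2),.024).astype(np.float32);(x,y),(a,b),_=cv2.fitEllipse(w);out.append(np.round([x,y,a/2,b/2],4))
    return sorted(out,key=lambda a:-a[1])
E
python3 - <<'E'
from h import *
for n in("top","scene"):
    c,P,H,_=cloud(n);print(n,*recesses(c,P,H),sep="\n")
p,R=pose()
q=[.471,-.045,.12]
for f in(1/3,2/3,1):print(row(p,R,p+(np.array(q)-p)*f,DOWN))
E
```

```text
top
[0.6493 0.1451 0.035  0.0361]
[0.6462 0.037  0.0353 0.0359]
[ 0.6439 -0.0736  0.0349  0.0359]
[ 0.6414 -0.1825  0.034   0.0356]
scene
[0.6519 0.1485 0.0342 0.035 ]
[0.6485 0.0392 0.0336 0.0358]
[ 0.6459 -0.0716  0.0349  0.0359]
[ 0.6433 -0.1805  0.0347  0.0357]
[0.5996, -0.5371, 0.1392, -0.0, -0.0, -0.2149]
[1.1992, -1.0743, 0.2785, -0.0, -0.0, -0.2149]
[1.7988, -1.6114, 0.4177, -0.0, -0.0, -0.2149]
```

play_rows --motion '[[[0.9,-0.806,0.209,0,0,-0.2149,1],[0.9,-0.806,0.209,0,0,-0.2149,1],[0.9,-0.806,0.209,0,0,-0.2149,1],[0.9,-0.806,0.209,0,0,-0.2149,1],[0.9,-0.806,0.209,0,0,-0.2149,1],[0.9,-0.806,0.209,0,0,-0.2149,1],[0.9,-0.806,0.209,0,0,-0.2149,1],[0.9,-0.806,0.209,0,0,-0.2149,1],[0.9,-0.806,0.209,0,0,-0.2149,1],[0.9,-0.806,0.209,0,0,-0.2149,1]]]' --grip_force 12

```text
time_s: 1.3
ee_pos: [0.2959, -0.2906, 0.1722]
eef_rot: [3.142, 0.0, 1.574]
force: [0.4, -0.1, -0.2]
grip_width: 0.0936
grip_force: 0.0
```

play_rows --motion '[[[0.98,0.7,0.2,0,0,0,1],[0.98,0.7,0.2,0,0,0,1],[0.98,0.7,0.2,0,0,0,1],[0.98,0.7,0.2,0,0,0,1],[0.98,0.7,0.2,0,0,0,1],[0.98,0.7,0.2,0,0,0,1],[0.98,0.7,0.2,0,0,0,1],[0.98,0.7,0.2,0,0,0,1],[0.98,0.7,0.2,0,0,0,1],[0.98,0.7,0.2,0,0,0,1]]]'

```text
time_s: 2.3
ee_pos: [0.4704, -0.0469, 0.1226]
eef_rot: [3.141, 0.0, 1.568]
force: [0.3, 0.3, 0.1]
grip_width: 0.0938
grip_force: 0.0
```

Run:
```python
from h import *
o=get_obs();print(o["time_s"],o["ee_pos"],o["eef_rot"],o["qpos"],o["force"])
print(row(*pose(),[.4715,-.0446,.029],DOWN))
```

```text
2.3 [ 0.47040345 -0.04692448  0.12255761] [3.14112951e+00 1.69631416e-04 1.56797757e+00] [-1.76877258e-01  2.46581368e-01  1.84565250e+00 -1.00200243e-04
  1.04887326e+00 -1.74008609e-01] [0.29347385 0.32814107 0.10223873]
[0.0094, 0.0042, 0.3742, 0.0001, 0.0, -0.0004]
```

play_rows --motion '[[[0.009,0.004,0.1,0,0,0,1],[0.009,0.004,0.2,0,0,0,1],[0.009,0.004,0.3,0,0,0,1],[0.009,0.004,0.374,0,0,0,1],[0.009,0.004,0.374,0,0,0,1],[0.009,0.004,0.374,0,0,0,-1],[0.009,0.004,0.374,0,0,0,-1],[0.009,0.004,0.374,0,0,0,-1],[0.009,0.004,0.374,0,0,0,-1],[0.009,0.004,0.374,0,0,0,-1]]]'

```text
time_s: 3.3
ee_pos: [0.4721, -0.0435, 0.0293]
eef_rot: [3.141, 0.0, 1.571]
force: [-2.1, -1.0, 7.0]
grip_width: 0.0652
grip_force: 12.0
```

play_rows --motion '[[[0,0,0,0,0,0,-1],[0,0,0,0,0,0,-1],[0,0,-0.04,0,0,0,-1],[0,0,-0.12,0,0,0,-1],[0,0,-0.2,0,0,0,-1],[0,0,-0.28,0,0,0,-1],[0,0,-0.28,0,0,0,-1],[0,0,-0.28,0,0,0,-1]]]'

```text
time_s: 4.1
ee_pos: [0.4717, -0.0434, 0.0987]
eef_rot: [3.141, 0.0, 1.571]
force: [-0.1, 0.7, -1.0]
grip_width: 0.0645
grip_force: 12.0
```

Run:
```python
from h import *
o=get_obs();print(o["time_s"],o["ee_pos"],o["eef_rot"],o["grip_width"])
for z in(.1,.047):print(row(*pose(),[.645,-.0723,z],DOWN))
for n in("scene","top"):
    c,P,H,_=cloud(n);print(n,coasters(P,.018,.03,(.38,.55,-.15,.2)))
cv2.imwrite("pics/s1.png",camera("scene")["frame"][150:300,200:450,::-1].repeat(3,0).repeat(3,1))
```

```text
4.1 [ 0.47173476 -0.04342041  0.09872015] [3.14107213e+00 6.98124359e-05 1.57108038e+00] 0.06452202265596506
[-0.1157, 0.693, -0.0048, 0.0001, 0.0, 0.0]
[-0.1157, 0.6929, 0.2072, 0.0001, 0.0, 0.0]
scene [array([4.58e-01, 5.62e-02, 3.30e-02, 2.47e-02, 2.35e+02]), array([4.849e-01, 1.355e-01, 3.350e-02, 2.480e-02, 2.380e+02])]
top [array([4.801e-01, 1.318e-01, 3.170e-02, 2.370e-02, 5.580e+02]), array([4.525e-01, 5.030e-02, 3.130e-02, 2.380e-02, 5.490e+02])]
```

View pics/s1.png

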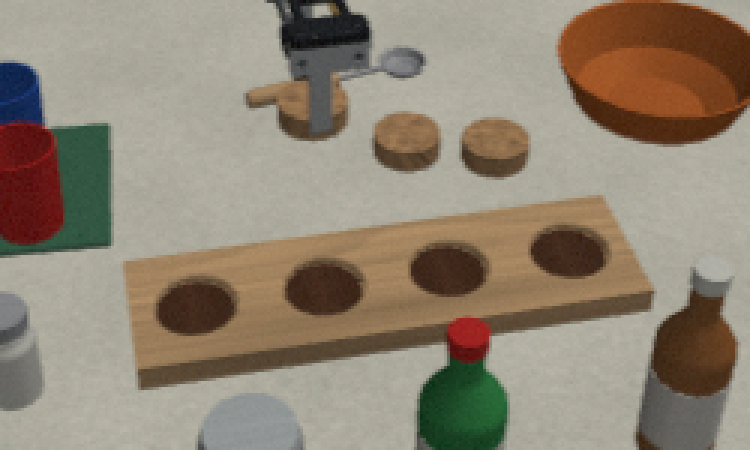

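play_rows --motion '[[[-0.055,0.35,0,0,0,0,-1],[-0.111,0.55,0,0,0,0,-1],[-0.111,0.693,0,0,0,0,-1],[-0.111,0.693,0,0,0,0,-1],[-0.111,0.693,0.08,0,0,0,-1],[-0.111,0.693,0.13,0,0,0,-1],[-0.111,0.693,0.16,0,0,0,-1],[-0.111,0.693,0.18,0,0,0,-1],[-0.111,0.693,0.195,0,0,0,-1],[-0.111,0.693,0.208,0,0,0,-1]]]'

```text
time_s: 5.25
ee_pos: [0.6452, -0.0712, 0.0471]
eef_rot: [3.141, 0.0, 1.571]
force: [0.3, 0.6, -0.6]
grip_width: 0.0648
grip_force: 12.0
```

play_rows --motion '[[[0,0,0,0,0,0,-1],[0,0,0,0,0,0,-1]]]'

```text
time_s: 5.45
ee_pos: [0.6452, -0.0712, 0.0471]
eef_rot: [3.141, 0.0, 1.571]
force: [-0.4, -0.5, -0.4]
grip_width: 0.0649
grip_force: 12.0
```

play_rows --motion '[[[0,0,0,0,0,0,1],[0,0,0,0,0,0,1],[0,0,0,0,0,0,1],[0,0,-0.1,0,0,0,1],[0,0,-0.28,0,0,0,1],[0.25,-0.4,-0.28,0,0,0,1],[0.495,-0.761,-0.28,0,0,0,1],[0.495,-0.761,-0.28,0,0,0,1],[0.495,-0.761,-0.28,0,0,0,1],[0.495,-0.761,-0.28,0,0,0,1]]]'

```text
time_s: 6.45
ee_pos: [0.4521, 0.0539, 0.1168]
eef_rot: [-3.141, -0.0, 1.572]
force: [0.4, 0.3, 0.6]
grip_width: 0.0944
grip_force: 0.0
```

play_rows --motion '[[[0,0,0,0,0,0,1],[0,0,0,0,0,0,1],[0,0,0,0,0,0,1]]]'

```text
time_s: 6.75
ee_pos: [0.4556, 0.0521, 0.1169]
eef_rot: [3.141, 0.0, 1.571]
force: [0.4, 0.3, -0.3]
grip_width: 0.094
grip_force: 0.0
```

Run:
```python
from h import *
o=get_obs();print(o["time_s"],o["ee_pos"],o["eef_rot"],o["grip_width"])
for n in("scene","top"):
    c,P,H,_=cloud(n);print(n,coasters(P,.018,.03,(.38,.55,-.15,.2)),"placed",coasters(P,.036,.048,(.58,.7,-.25,.2)))
```

```text
6.75 [0.45564676 0.05209911 0.11687798] [3.14090512e+00 2.82451123e-05 1.57053511e+00] 0.09395330465478381
scene [array([4.576e-01, 5.500e-02, 3.240e-02, 2.450e-02, 2.290e+02]), array([4.860e-01, 1.341e-01, 3.330e-02, 2.460e-02, 2.380e+02])] placed [array([ 6.488e-01, -6.980e-02,  3.230e-02,  4.160e-02,  3.430e+02])]
top [array([4.825e-01, 1.330e-01, 3.080e-02, 2.340e-02, 1.290e+02])] placed [array([ 6.435e-01, -7.410e-02,  3.170e-02,  4.110e-02,  5.610e+02])]
```

play_rows --motion '[[[0,0,0.1,0,0,0,1],[0,0,0.2,0,0,0,1],[0,0,0.3,0,0,0,1],[0,0,0.351,0,0,0,1],[0,0,0.351,0,0,0,1],[0,0,0.351,0,0,0,-1],[0,0,0.351,0,0,0,-1],[0,0,0.351,0,0,0,-1],[0,0,0.351,0,0,0,-1],[0,0,0.351,0,0,0,-1]]]'

```text
time_s: 7.85
ee_pos: [0.4551, 0.0525, 0.0295]
eef_rot: [3.141, 0.0, 1.571]
force: [-1.7, 0.7, 6.3]
grip_width: 0.0645
grip_force: 12.0
```

play_rows --motion '[[[0,0,0,0,0,0,-1],[0,0,-0.04,0,0,0,-1],[0,0,-0.14,0,0,0,-1],[0,0,-0.28,0,0,0,-1],[-0.03,0.2,-0.28,0,0,0,-1],[-0.06,0.4,-0.28,0,0,0,-1],[-0.06,0.6,-0.28,0,0,0,-1],[-0.06,0.768,-0.28,0,0,0,-1],[-0.06,0.768,-0.28,0,0,0,-1],[-0.06,0.768,-0.28,0,0,0,-1]]]'

```text
time_s: 8.85
ee_pos: [0.6465, 0.0376, 0.0984]
eef_rot: [-3.14, -0.0, 1.571]
force: [0.1, -0.1, -0.6]
grip_width: 0.0646
grip_force: 12.0
```

play_rows --motion '[[[0,0,0,0,0,0,-1],[0,0,0,0,0,0,-1],[0,0,0.08,0,0,0,-1],[0,0,0.13,0,0,0,-1],[0,0,0.16,0,0,0,-1],[0,0,0.18,0,0,0,-1],[0,0,0.195,0,0,0,-1],[0,0,0.208,0,0,0,-1],[0,0,0.208,0,0,0,-1],[0,0,0.208,0,0,0,-1]]]'

```text
time_s: 9.85
ee_pos: [0.6469, 0.0376, 0.0472]
eef_rot: [3.141, -0.0, 1.571]
force: [-0.3, -0.3, -0.7]
grip_width: 0.0647
grip_force: 12.0
```

play_rows --motion '[[[0,0,0,0,0,0,1],[0,0,0,0,0,0,1],[0,0,0,0,0,0,1],[0,0,-0.1,0,0,0,1],[0,0,-0.28,0,0,0,1],[0.2,-0.35,-0.28,0,0,0,1],[0.382,-0.654,-0.28,0,0,0,1],[0.382,-0.654,-0.28,0,0,0,1],[0.382,-0.654,-0.28,0,0,0,1],[0.382,-0.654,-0.28,0,0,0,1]]]'

```text
time_s: 10.85
ee_pos: [0.4803, 0.1348, 0.1173]
eef_rot: [-3.141, -0.0, 1.574]
force: [0.2, -0.7, 1.0]
grip_width: 0.094
grip_force: 0.0
```

play_rows --motion '[[[0,0,0,0,0,0,1],[0,0,0,0,0,0,1],[0,0,0,0,0,0,1]]]'

```text
time_s: 11.15
ee_pos: [0.484, 0.1325, 0.1168]
eef_rot: [3.142, 0.0, 1.57]
force: [0.5, 0.3, -0.1]
grip_width: 0.0939
grip_force: 0.0
```

Run:
```python
from h import *
o=get_obs();print(o["time_s"],o["ee_pos"],o["eef_rot"],o["grip_width"])
for n in("scene","top"):
    c,P,H,_=cloud(n);print(n,coasters(P,.018,.03,(.38,.55,-.15,.2)),"placed",coasters(P,.036,.048,(.58,.7,-.25,.2)))
```

```text
11.15 [0.48401873 0.13248492 0.1168262 ] [3.14154128e+00 2.76712178e-05 1.57000115e+00] 0.09388720594899881
scene [array([4.867e-01, 1.359e-01, 3.250e-02, 2.490e-02, 2.410e+02])] placed [array([6.494e-01, 3.970e-02, 3.200e-02, 4.150e-02, 3.250e+02]), array([ 6.486e-01, -6.910e-02,  3.280e-02,  4.170e-02,  3.470e+02])]
top [] placed [array([6.449e-01, 3.610e-02, 3.180e-02, 4.080e-02, 5.490e+02]), array([ 6.437e-01, -7.380e-02,  3.210e-02,  4.100e-02,  5.560e+02])]
```

play_rows --motion '[[[0,0,0.1,0,0,0,1],[0,0,0.2,0,0,0,1],[0,0,0.3,0,0,0,1],[0,0,0.351,0,0,0,1],[0,0,0.351,0,0,0,1],[0,0,0.351,0,0,0,-1],[0,0,0.351,0,0,0,-1],[0,0,0.351,0,0,0,-1],[0,0,0.351,0,0,0,-1],[0,0,0.351,0,0,0,-1]]]'

```text
time_s: 12.25
ee_pos: [0.4835, 0.1331, 0.0298]
eef_rot: [3.141, -0.0, 1.571]
force: [-1.4, -0.1, 5.2]
grip_width: 0.0647
grip_force: 12.0
```

play_rows --motion '[[[0,0,0,0,0,0,-1],[0,0,-0.04,0,0,0,-1],[0,0,-0.14,0,0,0,-1],[0,0,-0.28,0,0,0,-1],[0.03,0.2,-0.28,0,0,0,-1],[0.058,0.4,-0.28,0,0,0,-1],[0.058,0.55,-0.28,0,0,0,-1],[0.058,0.666,-0.28,0,0,0,-1],[0.058,0.666,-0.28,0,0,0,-1],[0.058,0.666,-0.28,0,0,0,-1]]]'

```text
time_s: 13.25
ee_pos: [0.6494, 0.1475, 0.099]
eef_rot: [-3.141, 0.0, 1.571]
force: [-0.6, 0.2, -0.7]
grip_width: 0.0647
grip_force: 12.0
```

play_rows --motion '[[[0,0,0,0,0,0,-1],[0,0,0,0,0,0,-1],[0,0,0.08,0,0,0,-1],[0,0,0.13,0,0,0,-1],[0,0,0.16,0,0,0,-1],[0,0,0.18,0,0,0,-1],[0,0,0.195,0,0,0,-1],[0,0,0.208,0,0,0,-1],[0,0,0.208,0,0,0,-1],[0,0,0.208,0,0,0,-1]]]'

```text
time_s: 14.25
ee_pos: [0.6499, 0.1476, 0.0475]
eef_rot: [3.141, -0.0, 1.571]
force: [0.1, 0.4, -0.4]
grip_width: 0.0647
grip_force: 12.0
```

play_rows --motion '[[[0,0,0,0,0,0,1],[0,0,0,0,0,0,1],[0,0,0,0,0,0,1],[0,0,-0.1,0,0,0,1],[0,0,-0.3,0,0,0,1],[0,0,-0.5,0,0,0,1],[0,0,-0.7,0,0,0,1],[0,0,-0.8,0,0,0,1],[0,0,-0.8,0,0,0,1]]]'

```text
time_s: 15.15
ee_pos: [0.6507, 0.1478, 0.2521]
eef_rot: [3.134, -0.001, 1.571]
force: [-0.8, -0.4, 0.2]
grip_width: 0.0939
grip_force: 0.0
```

play_rows --motion '[[[-0.6,-0.6,0,0,0,0.25,1],[-0.6,-0.6,0,0,0,0.25,1],[-0.6,-0.6,0,0,0,0.25,1],[-0.6,-0.6,0,0,0,0.25,1],[-0.6,-0.6,0,0,0,0.25,1],[-0.6,-0.6,0,0,0,0.25,1],[-0.6,-0.6,0,0,0,0.25,1],[-0.6,-0.6,0,0,0,0.25,1],[-0.6,-0.6,0,0,0,0.25,1],[-0.6,-0.6,0,0,0,0.25,1]]]'

```text
time_s: 16.15
ee_pos: [0.4994, -0.0025, 0.2461]
eef_rot: [-3.141, 0.001, 0.065]
force: [-0.6, 0.4, -0.6]
grip_width: 0.0941
grip_force: 0.0
```

```bash
cat >> h.py <<'E'
def Rt(al,th):
    f=np.array([np.cos(al),np.sin(al),0]);z=np.cos(th)*f-np.array([0,0,np.sin(th)]);y=np.array([np.sin(al),-np.cos(al),0])
    return Ro.from_matrix(np.c_[np.cross(y,z),y,z])
def cups(c,P,H,box=(.3,.75,-.45,.3)):
    X,Y,Z=P[...,0],P[...,1],P[...,2];h=H[...,0]
    m=(X>box[0])&(X<box[1])&(Y>box[2])&(Y<box[3])&(H[...,1]>110)
    out={}
    for n,k in(("red",(h<5)|(h>170)),("blue",(h>100)&(h<130))):
        q=m&k&(Z>.06);
        if q.sum()>30:
            top=np.percentile(Z[q],95);out[n]=circ(P,q&(Z>top-.006))
    return out
E
python3 - <<'E'
from h import *
o=get_obs();print(o["time_s"],o["ee_pos"],o["eef_rot"],o["qpos"])
for n in("scene","top"):
    c,P,H,_=cloud(n);print(n,"placed",coasters(P,.036,.048,(.58,.7,-.25,.2)),cups(c,P,H,(.3,.55,-.45,-.2)))
p,R=pose()
print(row(p,R,[.40,-.25,.28],Rt(-.756,np.pi/6)))
E
```

```text
16.15 [ 0.49941492 -0.00245312  0.24611922] [-3.14138259e+00  1.49469109e-03  6.47919150e-02] [-7.82599643e-02  1.70442977e-01  1.62954762e+00 -5.30444567e-06
  1.34311143e+00  1.42774581e+00]
scene placed [array([6.518e-01, 1.492e-01, 3.310e-02, 4.150e-02, 3.100e+02]), array([6.496e-01, 3.890e-02, 3.270e-02, 4.160e-02, 3.270e+02]), array([ 6.46e-01, -7.07e-02,  3.34e-02,  4.16e-02,  3.38e+02])] {'red': array([ 4.880e-01, -3.096e-01,  3.630e-02,  9.730e-02,  1.230e+02]), 'blue': array([ 3.880e-01, -3.174e-01,  3.720e-02,  9.700e-02,  1.090e+02])}
top placed [array([6.485e-01, 1.464e-01, 3.140e-02, 4.070e-02, 5.210e+02]), array([6.451e-01, 3.580e-02, 3.120e-02, 4.090e-02, 5.310e+02]), array([ 6.433e-01, -7.440e-02,  3.150e-02,  4.110e-02,  5.540e+02])] {'red': array([ 4.865e-01, -3.123e-01,  3.390e-02,  9.810e-02,  1.240e+02]), 'blue': array([ 3.881e-01, -3.208e-01,  3.440e-02,  9.810e-02,  1.540e+02])}
[-0.4649, 0.9607, -0.1345, -0.0685, 0.157, 0.1188]
```

play_rows --motion '[[[-0.465,0.961,-0.134,-0.0685,0.157,0.1188,1],[-0.465,0.961,-0.134,-0.0685,0.157,0.1188,1],[-0.465,0.961,-0.134,-0.0685,0.157,0.1188,1],[-0.465,0.961,-0.134,-0.0685,0.157,0.1188,1],[-0.465,0.961,-0.134,-0.0685,0.157,0.1188,1],[-0.465,0.961,-0.134,-0.0685,0.157,0.1188,1],[-0.465,0.961,-0.134,-0.0685,0.157,0.1188,1],[-0.465,0.961,-0.134,-0.0685,0.157,0.1188,1],[-0.465,0.961,-0.134,-0.0685,0.157,0.1188,1],[-0.465,0.961,-0.134,-0.0685,0.157,0.1188,1]]]'

```text
time_s: 17.25
ee_pos: [0.3959, -0.2563, 0.2808]
eef_rot: [3.066, -0.982, -0.666]
force: [-0.4, -0.4, -0.5]
grip_width: 0.094
grip_force: 0.0
```

play_rows --motion '[[[0,0,0,0,0,0,1],[0,0,0,0,0,0,1]]]'

```text
time_s: 17.45
ee_pos: [0.396, -0.2564, 0.2811]
eef_rot: [3.067, -0.98, -0.666]
force: [-1.1, 0.1, 0.6]
grip_width: 0.094
grip_force: 0.0
```

Run:
```python
from h import *
from scipy.optimize import least_squares
o=get_obs();print(o["time_s"],o["ee_pos"],o["eef_rot"],o["qpos"],o["force"])
D=[([-1.4166,.30045,1.52157,1.3207],[.12041,-.53642,.2239]),([-.17688,.24658,1.84565,1.04887],[.4704,-.04692,.12256]),
([-.07826,.17044,1.62955,1.34311],[.49941,-.00245,.24612]),(o["qpos"][[0,1,2,4]],o["ee_pos"])]
def f(v,q):
    d,a,b,h,L,e=v;q1,q2,q3,q5=q;s=q2+q3
    r=a*np.sin(q2)+b*np.sin(s)+L*np.sin(s+q5)+e*np.cos(s);z=h+a*np.cos(q2)+b*np.cos(s)+L*np.cos(s+q5)-e*np.sin(s)
    return np.array([r*np.cos(q1)-d*np.sin(q1),r*np.sin(q1)+d*np.cos(q1),z])
s=least_squares(lambda v:np.r_[np.concatenate([f(v,q)-p for q,p in D]),.001*v[5]],[.036,.4,.35,.2,.2,0]);print(s.x,s.cost,np.round(s.fun,4))
v=s.x
def ik(r,z,th): # depression
    return least_squares(lambda q:np.r_[(f(v,[0,*q])-[r,v[0],z])[[0,2]]*10,q.sum()-(np.pi/2+th)],[.3,1.6,np.pi/2+th-1.9]).x
for r,z,t in((.50,.065,30),(.50,.065,45),(.5,.065,20),(.57,.065,30),(.66,.098,30),(.66,.098,20),(.55,.25,0),(.55,.25,-20),(.5,.25,0)):
    print(r,z,t,np.round(ik(r,z,np.radians(t)),3))
p,R=pose()
print(row(p,R,[.388,-.319,.16],Rt(-.756,np.pi/6)))
print(row(p,R,[.388,-.319,.065],Rt(-.756,np.pi/6)))
```

```text
17.45 [ 0.39601091 -0.25644781  0.28111398] [ 3.06683366 -0.9797082  -0.66563714] [-0.5707459  -0.32403832  2.27085415 -0.6139921   0.26844001  2.22117518] [-1.09656179  0.09358614  0.61731846]
[0.02698197 0.45141376 0.44203183 0.22290152 0.27711464 0.04519416] 0.000559395958747468 [-0.0092 -0.0031 -0.0006 -0.0019 -0.0094  0.0016 -0.0025 -0.0095  0.0001
  0.0161  0.024  -0.0011  0.    ]
0.5 0.065 30 [ 0.395  2.449 -0.75 ]
0.5 0.065 45 [ 0.246  2.342 -0.232]
0.5 0.065 20 [ 0.565  2.479 -1.125]
0.57 0.065 30 [ 0.456  2.284 -0.646]
0.66 0.098 30 [ 0.471  2.063 -0.439]
0.66 0.098 20 [ 0.555  2.112 -0.747]
0.55 0.25 0 [ 0.237  2.418 -1.083]
0.55 0.25 -20 [ 0.59   2.363 -1.732]
0.5 0.25 0 [ 0.163  2.533 -1.125]
[-0.3302, 0.1878, 0.3925, -0.0003, 0.0104, 0.008]
[-0.6457, 0.172, 0.6036, -0.0003, 0.0104, 0.008]
```

```bash
cat >> h.py <<'E'
S=[1]  # sign of q4
def fk(v,q):
    d,a,b,h,L,e=v;s=q[1]+q[2]
    R=Ro.from_euler("ZYZYZ",[q[0],s,S[0]*q[3],q[4],q[5]])
    w=np.array([a*np.sin(q[1])+b*np.sin(s)+e*np.cos(s),d,h+a*np.cos(q[1])+b*np.cos(s)-e*np.sin(s)])
    p=Ro.from_euler("z",q[0]).apply(w)+L*R.apply([0,0,1]);return p,R
E
python3 - <<'E'
from h import *
import h
from scipy.optimize import least_squares
o=get_obs()
D=[([-1.41661,.30045,1.52157,0,1.3207,-.06656],[.12041,-.53642,.2239],[-3.14047,0,.22074]),([-.17688,.24658,1.84565,0,1.04887,-.174],[.4704,-.04692,.12256],[3.1411,0,1.568]),
([-.07826,.17044,1.62955,0,1.34311,1.42775],[.49941,-.00245,.24612],[-3.1414,.0015,.0648]),(o["qpos"],o["ee_pos"],o["eef_rot"])]
for sg in(1,-1):
    h.S[0]=sg
    s=least_squares(lambda v:np.r_[np.concatenate([fk(v,q)[0]-p for q,p,_ in D]),.001*v[5]],[.036,.4,.35,.2,.2,0])
    print(sg,s.x.round(4),np.round(s.fun,4))
    for q,p,r in D:
        R=fk(s.x,q)[1];T=Ro.from_euler("xyz",r);print((R.inv()*T).as_rotvec().round(3),end=" ")
    print()
E
```

```text
Traceback (most recent call last):
  File "h.py", line 51, in fk
    R=Ro.from_euler("ZYZYZ",[q[0],s,S[0]*q[3],q[4],q[5]])
  File "scipy/spatial/transform/_rotation.pyx", line 1413, in scipy.spatial.transform._rotation.Rotation.from_euler
ValueError: Expected axis specification to be a non-empty string of upto 3 characters, got ZYZYZ
```

```bash
python3 - <<'E'
s=open("h.py").read()
s=s.replace('R=Ro.from_euler("ZYZYZ",[q[0],s,S[0]*q[3],q[4],q[5]])','R=Ro.from_euler("ZYZ",[q[0],s,S[0]*q[3]])*Ro.from_euler("YZ",[q[4],q[5]+np.pi/2])')
open("h.py","w").write(s)
E
python3 - <<'E'
from h import *
import h
from scipy.optimize import least_squares
o=get_obs()
D=[([-1.41661,.30045,1.52157,0,1.3207,-.06656],[.12041,-.53642,.2239],[-3.14047,0,.22074]),([-.17688,.24658,1.84565,0,1.04887,-.174],[.4704,-.04692,.12256],[3.1411,0,1.568]),
([-.07826,.17044,1.62955,0,1.34311,1.42775],[.49941,-.00245,.24612],[-3.1414,.0015,.0648]),(o["qpos"],o["ee_pos"],o["eef_rot"])]
for sg in(1,-1):
    h.S[0]=sg
    s=least_squares(lambda v:np.r_[np.concatenate([fk(v,q)[0]-p for q,p,_ in D]),.001*v[5]],[.036,.4,.35,.2,.2,0])
    print(sg,s.x.round(4),np.round(s.fun,4))
    for q,p,r in D:
        R=fk(s.x,q)[1];T=Ro.from_euler("xyz",r);print((R.inv()*T).as_rotvec().round(3),end=" ")
    print()
E
```

```text
1 [0.0366 0.4242 0.4475 0.2212 0.2516 0.0409] [-0.  0.  0.  0.  0. -0.  0. -0. -0. -0. -0.  0.  0.]
[-0. -0.  0.] [-0.  0. -0.] [-0. -0. -0.] [ 0. -0.  0.] 
-1 [0.0193 0.353  0.4607 0.2374 0.2017 0.0276] [-0.0179  0.0022  0.0078 -0.0024 -0.0171  0.0021  0.0025 -0.0176  0.006
  0.0272  0.0443 -0.0159  0.    ]
[-0. -0.  0.] [-0.  0. -0.] [-0. -0. -0.] [-0.259  0.197 -1.184]
```

```bash
cat >> h.py <<'E'
from scipy.optimize import least_squares
V=np.array([.0366,.4242,.4475,.2212,.2516,.0409])
LO=np.array([-3.03,-.79,.23,-1.04,.02,-2.55]);HI=np.array([3.03,2.21,2.52,4.18,3.07,2.55])
def ik(pos,R,q0):
    def g(q):
        p,r=fk(V,q);return np.r_[(p-pos)*5,(r.inv()*R).as_rotvec()]
    s=least_squares(g,np.clip(q0,LO+.01,HI-.01),bounds=(LO,HI));return s.x,np.abs(s.fun).max()
E
python3 - <<'E'
from h import *
q0=get_obs()["qpos"]
# v refine
FL=Ro.from_euler("z",np.pi)
for nm,pos in(("blue",[.388,-.319]),("red",[.4875,-.311]),("rec0",[.6504,.1477]),("rec2",[.645,-.0723])):
  z=.065 if nm in("blue","red") else .099
  for th in (20,30):
    al=np.arctan2(pos[1],pos[0])-np.arcsin(.0366/np.hypot(*pos))
    for zz in(z,.2):
      q,e=ik([*pos,zz],Rt(al,np.radians(th)),[al,.2,2.2,np.pi,.7,-1.57]);print(nm,th,zz,round(al,3),q.round(2),round(e,4))
for th in(0,15):
  for roll in(0,70,140):
    pos=[.447,.315,.22];al=.55
    q,e=ik(pos,Rt(al,np.radians(th))*Ro.from_euler("z",np.radians(roll)),[al,.2,2.2,np.pi,.7,-1.57+np.radians(roll)]);print("bowl",th,roll,q.round(2),round(e,4))
g,e=ik([.388,-.319,.24],Rt(-.756,np.pi/6),[-.75,.2,2.2,np.pi,.7,-1.57])
print("goal",g.round(3),e)
for k in np.linspace(0,1,25):
    p,R=fk(V,q0+(g-q0)*k);w=p-R.apply([0,0,.2516]);print(p.round(2),R.as_matrix()[:,2].round(2),w.round(2)) if int(round(k*24))%4==0 else 0
E
```

```text
blue 20 0.065 -0.761 [-0.76  0.49  2.42  3.14  0.98 -1.57] 0.0
blue 20 0.2 -0.761 [-0.76 -0.01  2.42  3.14  0.49 -1.57] 0.0
blue 30 0.065 -0.761 [-0.76  0.35  2.39  3.14  0.65 -1.57] 0.0
blue 30 0.2 -0.761 [-0.76 -0.08  2.35  3.14  0.17 -1.57] 0.0
red 20 0.065 -0.631 [-0.63  0.55  2.23  3.14  0.86 -1.57] 0.0
red 20 0.2 -0.631 [-0.63  0.15  2.24  3.14  0.47 -1.57] 0.0
red 30 0.065 -0.631 [-0.63  0.45  2.2   3.14  0.55 -1.57] 0.0
red 30 0.2 -0.631 [-0.63  0.1   2.17  3.14  0.17 -1.57] 0.0
rec0 20 0.099 0.168 [ 0.17  0.55  2.02  3.14  0.65 -1.57] 0.0
rec0 20 0.2 0.168 [ 0.17  0.32  2.01  3.14  0.41 -1.57] 0.0
rec0 30 0.099 0.168 [ 0.17  0.48  1.97  3.14  0.36 -1.57] 0.0
rec0 30 0.2 0.168 [ 0.17  0.28  1.94  3.14  0.13 -1.57] 0.0
rec2 20 0.099 -0.168 [-0.17  0.53  2.07  3.14  0.67 -1.57] 0.0
rec2 20 0.2 -0.168 [-0.17  0.29  2.06  3.14  0.42 -1.57] 0.0
rec2 30 0.099 -0.168 [-0.17  0.45  2.02  3.14  0.38 -1.57] 0.0
rec2 30 0.2 -0.168 [-0.17  0.24  1.99  3.14  0.14 -1.57] 0.0
bowl 0 0 [ 0.54  0.27  2.37  3.13  1.06 -1.57] 0.0
bowl 0 70 [ 0.54  0.27  2.37  3.13  1.06 -0.35] 0.0
bowl 0 140 [0.54 0.27 2.37 3.13 1.06 0.88] 0.0
bowl 15 0 [ 0.54  0.08  2.33  3.13  0.57 -1.56] 0.0
bowl 15 70 [ 0.54  0.08  2.33  3.13  0.57 -0.34] 0.0
bowl 15 140 [0.54 0.08 2.33 3.13 0.57 0.88] 0.0
goal [-0.765 -0.175  2.308  2.943  0.039 -1.377] 6.938893903907228e-15
[ 0.4  -0.26  0.28] [ 0.61 -0.57 -0.56] [ 0.24 -0.11  0.42]
[ 0.41 -0.24  0.26] [ 0.66 -0.46 -0.59] [ 0.24 -0.12  0.41]
[ 0.42 -0.23  0.26] [ 0.72 -0.4  -0.56] [ 0.24 -0.13  0.4 ]
[ 0.43 -0.25  0.27] [ 0.76 -0.42 -0.5 ] [ 0.24 -0.14  0.39]
[ 0.42 -0.27  0.27] [ 0.75 -0.48 -0.46] [ 0.24 -0.15  0.38]
[ 0.41 -0.3   0.26] [ 0.7  -0.55 -0.46] [ 0.23 -0.16  0.38]
[ 0.39 -0.32  0.24] [ 0.63 -0.59 -0.5 ] [ 0.23 -0.17  0.37]
```

```bash
cat >> h.py <<'E'
def plan(q0,q1,n,per=10,grip=1,p0=None):
    """joint-space straight line as rows, split in calls"""
    pr=p0 or fk(V,q0);q0,q1=np.array(q0),np.array(q1);out=[];base=pr
    for i in range(1,n+1):
        t=i/n;t=t*t*(3-2*t) if n>12 else t
        pr=fk(V,q0+(q1-q0)*t);out.append([round(x,3) for x in row(*base,*pr)]+[grip])
        if i%per==0 or i==n:print(out);out=[];base=pr
    return pr
E
python3 - <<'E'
from h import *
q0=get_obs()["qpos"]
g,e=ik([.388,-.319,.20],Rt(-.761,np.radians(15)),[-.76,.0,2.4,np.pi,.3,-1.57])
print("goal",g.round(3),e)
m=(q0+g)/2;m[4]=.55;print(m)
plan(q0,m,10);plan(m,g,10)
for k in np.linspace(0,1,9):
    q=q0+(m-q0)*2*k if k<.5 else m+(g-m)*(2*k-1);p,R=fk(V,q);print(p.round(2),R.as_matrix()[:,2].round(2))
E
```

```text
goal [-0.761  0.042  2.445  3.141  0.654 -1.571] 1.3877787807814457e-15
[-0.66591207 -0.14088021  2.35778961  1.26373819  0.55        0.32522856]
[[-0.102, -0.013, 0.024, 0.003, -0.013, -0.001, 1], [-0.199, -0.04, 0.04, 0.009, -0.024, -0.002, 1], [-0.287, -0.079, 0.049, 0.017, -0.035, -0.003, 1], [-0.364, -0.129, 0.052, 0.026, -0.043, -0.004, 1], [-0.426, -0.188, 0.05, 0.037, -0.05, -0.004, 1], [-0.47, -0.252, 0.045, 0.05, -0.053, -0.003, 1], [-0.494, -0.317, 0.039, 0.062, -0.054, -0.002, 1], [-0.499, -0.38, 0.033, 0.074, -0.051, -0.001, 1], [-0.484, -0.435, 0.029, 0.086, -0.045, 0.002, 1], [-0.452, -0.479, 0.03, 0.095, -0.036, 0.004, 1]]
[[0.052, -0.007, 0.011, 0.004, 0.012, -0.002, 1], [0.109, 0.004, 0.015, 0.005, 0.025, -0.003, 1], [0.168, 0.034, 0.012, 0.003, 0.038, -0.005, 1], [0.224, 0.083, 0.002, -0.002, 0.051, -0.007, 1], [0.273, 0.152, -0.016, -0.011, 0.063, -0.008, 1], [0.31, 0.237, -0.042, -0.023, 0.074, -0.009, 1], [0.333, 0.337, -0.074, -0.038, 0.082, -0.01, 1], [0.336, 0.448, -0.113, -0.056, 0.088, -0.011, 1], [0.319, 0.567, -0.159, -0.075, 0.09, -0.011, 1], [0.279, 0.687, -0.209, -0.095, 0.089, -0.011, 1]]
[ 0.4  -0.26  0.28] [ 0.61 -0.57 -0.56]
[ 0.39 -0.23  0.22] [ 0.56 -0.44 -0.7 ]
[ 0.39 -0.19  0.18] [ 0.58 -0.25 -0.78]
[ 0.4  -0.15  0.17] [ 0.65 -0.08 -0.76]
[ 0.43 -0.13  0.18] [ 0.77  0.03 -0.64]
[ 0.45 -0.15  0.2 ] [ 0.88 -0.03 -0.48]
[ 0.46 -0.2   0.21] [ 0.92 -0.19 -0.34]
[ 0.44 -0.26  0.22] [ 0.87 -0.43 -0.26]
[ 0.39 -0.32  0.2 ] [ 0.7  -0.67 -0.26]
```

play_rows --motion '[[[-0.102,-0.013,0.024,0.003,-0.013,-0.001,1],[-0.199,-0.04,0.04,0.009,-0.024,-0.002,1],[-0.287,-0.079,0.049,0.017,-0.035,-0.003,1],[-0.364,-0.129,0.052,0.026,-0.043,-0.004,1],[-0.426,-0.188,0.05,0.037,-0.05,-0.004,1],[-0.47,-0.252,0.045,0.05,-0.053,-0.003,1],[-0.494,-0.317,0.039,0.062,-0.054,-0.002,1],[-0.499,-0.38,0.033,0.074,-0.051,-0.001,1],[-0.484,-0.435,0.029,0.086,-0.045,0.002,1],[-0.452,-0.479,0.03,0.095,-0.036,0.004,1]]]'

```text
time_s: 18.45
ee_pos: [0.4326, -0.133, 0.18]
eef_rot: [-2.637, -0.767, -0.635]
force: [-0.1, 0.1, -0.1]
grip_width: 0.0938
grip_force: 0.0
```

Run:
```python
from h import *
o=get_obs();print(o["ee_pos"],o["qpos"].round(3),o["joint_vel"].round(2),(fk(V,o["qpos"])[0]-o["ee_pos"]).round(4))
```

```text
[ 0.43259846 -0.13304221  0.18000232] [-0.667 -0.139  2.358  1.289  0.551  0.302] [-0.07  0.18  0.09  1.83  0.24 -1.85] [-0. -0.  0.]
```

Tracking is exact, so I continue.

play_rows --motion '[[[0.052,-0.007,0.011,0.004,0.012,-0.002,1],[0.109,0.004,0.015,0.005,0.025,-0.003,1],[0.168,0.034,0.012,0.003,0.038,-0.005,1],[0.224,0.083,0.002,-0.002,0.051,-0.007,1],[0.273,0.152,-0.016,-0.011,0.063,-0.008,1],[0.31,0.237,-0.042,-0.023,0.074,-0.009,1],[0.333,0.337,-0.074,-0.038,0.082,-0.01,1],[0.336,0.448,-0.113,-0.056,0.088,-0.011,1],[0.319,0.567,-0.159,-0.075,0.09,-0.011,1],[0.279,0.687,-0.209,-0.095,0.089,-0.011,1]]]'

```text
time_s: 19.45
ee_pos: [0.3866, -0.3213, 0.2002]
eef_rot: [3.131, -1.311, -0.761]
force: [0.5, 0.8, -0.6]
grip_width: 0.0937
grip_force: 0.0
```

play_rows --motion '[[[0,0,0,0,0,0,1],[0,0,0,0,0,0,1]]]'

```text
time_s: 19.65
ee_pos: [0.3885, -0.3192, 0.2004]
eef_rot: [-3.121, -1.311, -0.782]
force: [0.1, -0.4, 0.1]
grip_width: 0.0939
grip_force: 0.0
```

Run:
```python
from h import *
o=get_obs();print(o["time_s"],o["ee_pos"],o["qpos"].round(3))
p,R=pose();G=Rt(-.761,np.radians(15))
for z in(.2,.065):print(row(p,R,[.388,-.319,z],G))
c,P,H,_=cloud("scene");print(cups(c,P,H,(.3,.55,-.45,-.2)));print([b[:2] for b in coasters(P,.036,.048,(.58,.7,-.25,.2))])
cv2.imwrite("pics/s2.png",c["frame"][80:260,80:320,::-1].repeat(3,0).repeat(3,1))
```

```text
19.65 [ 0.38854041 -0.31917146  0.20038867] [-0.76   0.043  2.444  3.143  0.656 -1.566]
[-0.002, 0.001, -0.0016, -0.0, -0.0003, -0.0009]
[-0.5238, 0.0039, 0.1374, -0.0, -0.0003, -0.0009]
{'red': array([ 4.889e-01, -3.093e-01,  3.670e-02,  9.670e-02,  1.200e+02]), 'blue': array([ 3.71e-01, -2.89e-01,  6.90e-02,  9.72e-02,  1.15e+02])}
[array([0.6536, 0.1507]), array([0.6494, 0.0392]), array([ 0.6466, -0.0695])]
```

View pics/s2.png

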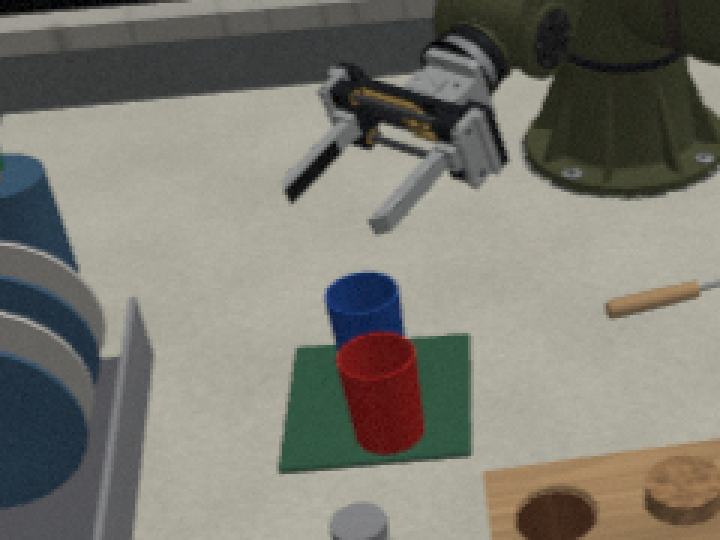

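play_rows --motion '[[[-0.1,0.004,0.025,0,0,-0.001,1],[-0.2,0.004,0.052,0,0,-0.001,1],[-0.3,0.004,0.078,0,0,-0.001,1],[-0.4,0.004,0.105,0,0,-0.001,1],[-0.48,0.004,0.126,0,0,-0.001,1],[-0.524,0.004,0.137,0,0,-0.001,1],[-0.524,0.004,0.137,0,0,-0.001,1],[-0.524,0.004,0.137,0,0,-0.001,1]]]' --grip_force 18

```text
time_s: 20.5
ee_pos: [0.3879, -0.3186, 0.065]
eef_rot: [-3.139, -1.31, -0.763]
force: [0.7, 0.1, 0.3]
grip_width: 0.0943
grip_force: 0.0
```

play_rows --motion '[[[0,0,0,0,0,0,-1],[0,0,0,0,0,0,-1],[0,0,0,0,0,0,-1],[0,0,0,0,0,0,-1],[0,0,0,0,0,0,-1],[0,0,0,0,0,0,-1],[0,0,0,0,0,0,-1]]]'

```text
time_s: 21.2
ee_pos: [0.3875, -0.3188, 0.065]
eef_rot: [3.141, -1.311, -0.762]
force: [-0.8, 2.2, 5.1]
grip_width: 0.0655
grip_force: 17.9
```

Run:
```python
from h import *
o=get_obs();print(o["time_s"],o["ee_pos"],o["qpos"].round(3),o["grip_width"])
p,R=pose();G=Rt(-.761,np.radians(15))
print(row(p,R,[.388,-.319,.2],G))
a,_=ik([.388,-.319,.2],G,o["qpos"])
b,e=ik([.435,.338,.2],Rt(.55,0.26),[.54,.1,2.4,3.14,.6,-1.57]);print(b.round(3),e)
p0=fk(V,a)
m1,e=ik([.57,-.02,.22],Rt(-.1,0.26),[-.1,.2,2.2,3.14,.6,-1.57]);print(m1.round(3),e)
plan(a,b,24,8,-1)
for k in np.linspace(0,1,7):print(fk(V,a+(b-a)*k)[0].round(3))
```

```text
21.2 [ 0.38751191 -0.31884112  0.06502442] [-0.761  0.571  2.417  3.144  1.157 -1.571] 0.06552277793293836
[0.5223, -0.0008, -0.1369, 0.0002, -0.0003, -0.0]
[ 0.629  0.147  2.324  3.269  0.644 -1.652] 3.405893622687728e-11
[-0.099  0.127  2.272  3.144  0.568 -1.572] 6.851364961479867e-11
[[0.0, -0.014, -0.0, 0.001, 0.0, -0.0, -1], [0.0, -0.053, -0.001, 0.004, 0.0, -0.001, -1], [-0.0, -0.117, -0.003, 0.009, 0.0, -0.002, -1], [-0.002, -0.201, -0.01, 0.015, 0.0, -0.004, -1], [-0.005, -0.304, -0.023, 0.023, 0.0, -0.006, -1], [-0.01, -0.423, -0.044, 0.032, 0.0, -0.009, -1], [-0.018, -0.555, -0.076, 0.041, 0.0, -0.011, -1], [-0.03, -0.697, -0.121, 0.052, 0.0, -0.014, -1]]
[[-0.002, -0.159, -0.008, 0.011, 0.0, -0.003, -1], [-0.007, -0.325, -0.029, 0.024, 0.0, -0.006, -1], [-0.016, -0.495, -0.064, 0.036, 0.0, -0.01, -1], [-0.029, -0.664, -0.114, 0.049, 0.0, -0.013, -1], [-0.046, -0.83, -0.178, 0.061, 0.0, -0.016, -1], [-0.067, -0.988, -0.254, 0.073, 0.0, -0.02, -1], [-0.09, -1.135, -0.341, 0.086, 0.0, -0.023, -1], [-0.116, -1.27, -0.435, 0.097, 0.0, -0.026, -1]]
[[-0.003, -0.157, -0.011, 0.011, 0.0, -0.003, -1], [-0.009, -0.3, -0.03, 0.021, 0.0, -0.005, -1], [-0.016, -0.427, -0.056, 0.03, 0.0, -0.008, -1], [-0.024, -0.536, -0.083, 0.037, -0.0, -0.01, -1], [-0.031, -0.624, -0.11, 0.044, -0.0, -0.012, -1], [-0.037, -0.69, -0.133, 0.048, -0.0, -0.013, -1], [-0.042, -0.73, -0.148, 0.051, -0.0, -0.014, -1], [-0.043, -0.745, -0.153, 0.052, -0.0, -0.014, -1]]
[ 0.388 -0.319  0.2  ]
[ 0.457 -0.228  0.2  ]
[ 0.504 -0.123  0.201]
[ 0.527 -0.008  0.201]
[0.523 0.111 0.201]
[0.492 0.229 0.2  ]
[0.435 0.338 0.2  ]
```

play_rows --motion '[[[0.06,-0.001,-0.016,0,0,0,-1],[0.15,-0.001,-0.04,0,0,0,-1],[0.26,-0.001,-0.068,0,0,0,-1],[0.36,-0.001,-0.095,0,0,0,-1],[0.46,-0.001,-0.12,0,0,0,-1],[0.522,-0.001,-0.137,0,0,0,-1],[0.522,-0.001,-0.137,0,0,0,-1]]]'

```text
time_s: 21.9
ee_pos: [0.3881, -0.3191, 0.2015]
eef_rot: [3.141, -1.313, -0.762]
force: [0.2, -0.8, -1.0]
grip_width: 0.066
grip_force: 18.0
```

Run:
```python
from h import *
o=get_obs();print(o["ee_pos"],o["grip_width"],o["grip_force"])
a,_=ik([.388,-.319,.2],Rt(-.761,np.radians(15)),o["qpos"])
b,e=ik([.435,.338,.2],Rt(.6,0.26),[.54,.1,2.4,3.14,.6,-1.57]);print(b.round(3),e)
plan(a,b,24,6,-1)
```

```text
[ 0.3881065  -0.31912069  0.20150588] 0.06601923084524186 18.010931904427707
[ 0.589  0.144  2.329  3.124  0.642 -1.56 ] 5.079270337660091e-14
[[0.0, -0.014, -0.0, 0.001, 0.0, -0.0, -1], [-0.0, -0.053, -0.001, 0.004, 0.0, -0.001, -1], [-0.001, -0.117, -0.004, 0.009, 0.0, -0.002, -1], [-0.002, -0.202, -0.01, 0.015, 0.0, -0.004, -1], [-0.005, -0.305, -0.023, 0.024, 0.0, -0.006, -1], [-0.011, -0.424, -0.044, 0.033, 0.0, -0.009, -1]]
[[-0.001, -0.136, -0.004, 0.01, 0.0, -0.003, -1], [-0.005, -0.284, -0.019, 0.022, 0.0, -0.006, -1], [-0.012, -0.442, -0.047, 0.034, 0.0, -0.009, -1], [-0.023, -0.604, -0.088, 0.046, 0.0, -0.012, -1], [-0.038, -0.767, -0.144, 0.059, 0.0, -0.016, -1], [-0.056, -0.929, -0.214, 0.072, 0.0, -0.019, -1]]
[[-0.002, -0.178, -0.007, 0.013, 0.0, -0.004, -1], [-0.008, -0.353, -0.028, 0.026, 0.0, -0.007, -1], [-0.017, -0.522, -0.062, 0.038, 0.0, -0.01, -1], [-0.029, -0.681, -0.107, 0.05, 0.0, -0.013, -1], [-0.044, -0.828, -0.161, 0.062, 0.0, -0.016, -1], [-0.06, -0.959, -0.219, 0.072, 0.0, -0.019, -1]]
[[-0.001, -0.13, -0.003, 0.009, 0.0, -0.003, -1], [-0.004, -0.242, -0.012, 0.017, 0.0, -0.005, -1], [-0.007, -0.333, -0.024, 0.024, 0.0, -0.006, -1], [-0.01, -0.402, -0.035, 0.029, 0.0, -0.008, -1], [-0.012, -0.444, -0.042, 0.032, 0.0, -0.008, -1], [-0.013, -0.459, -0.045, 0.033, 0.0, -0.009, -1]]
```

play_rows --motion '[[[0,-0.014,0,0.001,0,0,-1],[0,-0.053,-0.001,0.004,0,-0.001,-1],[-0.001,-0.117,-0.004,0.009,0,-0.002,-1],[-0.002,-0.202,-0.01,0.015,0,-0.004,-1],[-0.005,-0.305,-0.023,0.024,0,-0.006,-1],[-0.011,-0.424,-0.044,0.033,0,-0.009,-1]]]'

```text
time_s: 22.5
ee_pos: [0.4535, -0.2333, 0.198]
eef_rot: [3.137, -1.307, -0.54]
force: [0.4, 0.0, -1.1]
grip_width: 0.0659
grip_force: 18.0
```

play_rows --motion '[[[-0.001,-0.136,-0.004,0.01,0,-0.003,-1],[-0.005,-0.284,-0.019,0.022,0,-0.006,-1],[-0.012,-0.442,-0.047,0.034,0,-0.009,-1],[-0.023,-0.604,-0.088,0.046,0,-0.012,-1],[-0.038,-0.767,-0.144,0.059,0,-0.016,-1],[-0.056,-0.929,-0.214,0.072,0,-0.019,-1]]]'

```text
time_s: 23.1
ee_pos: [0.5268, -0.0051, 0.198]
eef_rot: [-3.141, -1.307, -0.076]
force: [0.8, 0.0, -1.0]
grip_width: 0.0662
grip_force: 18.0
```

play_rows --motion '[[[-0.002,-0.178,-0.007,0.013,0,-0.004,-1],[-0.008,-0.353,-0.028,0.026,0,-0.007,-1],[-0.017,-0.522,-0.062,0.038,0,-0.01,-1],[-0.029,-0.681,-0.107,0.05,0,-0.013,-1],[-0.044,-0.828,-0.161,0.062,0,-0.016,-1],[-0.06,-0.959,-0.219,0.072,0,-0.019,-1]]]'

```text
time_s: 23.7
ee_pos: [0.4881, 0.2382, 0.1976]
eef_rot: [-3.134, -1.307, 0.386]
force: [0.4, -0.9, -2.4]
grip_width: 0.0657
grip_force: 18.0
```

play_rows --motion '[[[-0.001,-0.13,-0.003,0.009,0,-0.003,-1],[-0.004,-0.242,-0.012,0.017,0,-0.005,-1],[-0.007,-0.333,-0.024,0.024,0,-0.006,-1],[-0.01,-0.402,-0.035,0.029,0,-0.008,-1],[-0.012,-0.444,-0.042,0.032,0,-0.008,-1],[-0.013,-0.459,-0.045,0.033,0,-0.009,-1]]]'

```text
time_s: 24.3
ee_pos: [0.4343, 0.3386, 0.1982]
eef_rot: [-3.138, -1.308, 0.601]
force: [-0.0, -0.4, -1.3]
grip_width: 0.0661
grip_force: 18.0
```

Run:
```python
from h import *
o=get_obs();print(o["time_s"],o["ee_pos"],o["qpos"].round(3),o["grip_width"])
p,R=pose()
c,P,H,_=cloud("scene")
X,Y,Z=P[...,0],P[...,1],P[...,2];h=H[...,0]
print("bowl rim",circ(P,(Z>.062)&(Z<.08)&(X>.3)&(X<.6)&(Y>.18)&(Y<.45)&(h>3)&(h<20)&(H[...,1]>120)))
cv2.imwrite("pics/s3.png",c["frame"][60:240,300:540,::-1].repeat(3,0).repeat(3,1))
b=o["qpos"]
for r in(90,145):
    T=Rt(.6,.0)*Ro.from_euler("z",np.radians(r));q,e=ik([.435,.338,.2],T,[b[0],.3,2.35,3.14,1.1,-1.57+np.radians(r)]);print(r,q.round(3),round(e,4),row(p,R,[.435,.338,.2],T))
```

```text
24.3 [0.43428448 0.33855551 0.19821194] [ 0.588  0.147  2.329  3.115  0.643 -1.553] 0.06609216023550525
bowl rim [4.458e-01 3.139e-01 1.090e-01 6.790e-02 4.720e+02]
90 [0.589 0.34  2.355 3.129 1.124 0.005] 0.0 [0.0072, 0.0034, -0.0008, 0.0322, 0.0334, 0.2484]
145 [0.589 0.34  2.355 3.129 1.124 0.965] 0.0 [0.0072, 0.0034, -0.0008, 0.0525, 0.0176, 0.3998]
```

View pics/s3.png

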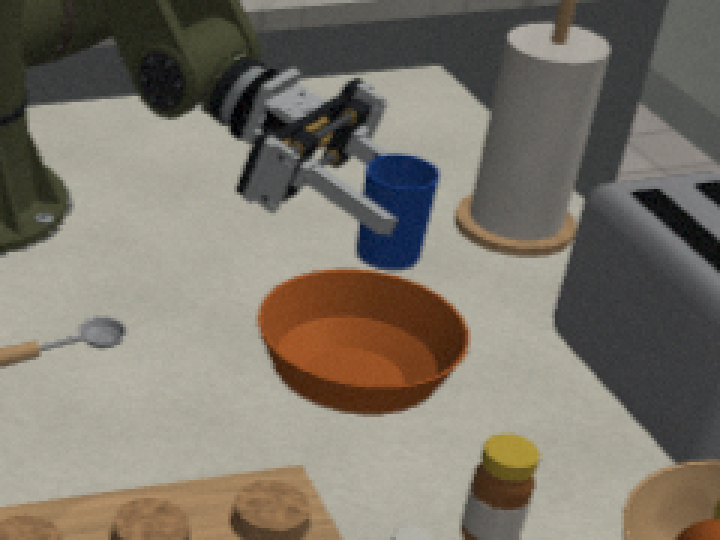

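play_rows --motion '[[[0,0,0,0.003,0.003,0.023,-1],[0,0,0,0.006,0.006,0.045,-1],[0.001,0.001,0,0.009,0.009,0.067,-1],[0.002,0.001,0,0.012,0.012,0.09,-1],[0.003,0.002,0,0.015,0.015,0.112,-1],[0.004,0.002,0,0.017,0.018,0.135,-1],[0.005,0.003,0,0.02,0.021,0.157,-1],[0.006,0.003,0,0.023,0.024,0.18,-1],[0.007,0.003,0,0.026,0.027,0.203,-1],[0.007,0.003,0,0.032,0.033,0.225,-1]]]'

```text
time_s: 25.35
ee_pos: [0.4362, 0.337, 0.2013]
eef_rot: [-1.565, -0.14, -0.955]
force: [0.6, 0.9, -1.2]
grip_width: 0.0658
grip_force: 18.0
```

play_rows --motion '[[[0,0,0,0,0,0.02,-1],[0,0,0,0,0,0.04,-1],[0,0,0,0,0,0.06,-1],[0,0,0,0,0,0.08,-1],[0,0,0,0,0,0.1,-1],[0,0,0,0,0,0.12,-1],[0,0,0,0,0,0.14,-1],[0,0,0,0,0,0.16,-1],[0,0,0,0,0,0.175,-1],[0,0,0,0,0,0.175,-1]]]'

```text
time_s: 26.35
ee_pos: [0.436, 0.3371, 0.2008]
eef_rot: [-1.564, 0.956, -0.948]
force: [0.6, 0.3, -0.9]
grip_width: 0.0659
grip_force: 18.0
```

play_rows --motion '[[[0,0,0,0,0,0,-1],[0,0,0,0,0,0,-1],[0,0,0,0,0,0,-1],[0,0,0,0,0,0,-1],[0,0,0,0,0,0,-1]]]'

```text
time_s: 26.85
ee_pos: [0.4358, 0.3375, 0.2011]
eef_rot: [-1.564, 0.954, -0.947]
force: [0.5, -0.3, -0.9]
grip_width: 0.0661
grip_force: 18.0
```

Run:
```python
from h import *
o=get_obs();print(o["time_s"],o["ee_pos"],o["qpos"].round(3),o["grip_width"])
a=camera("scene")["frame"][80:240,340:540,::-1].repeat(3,0).repeat(3,1);t=camera("top")["frame"][150:310,110:270,::-1].repeat(3,0).repeat(3,1)
cv2.imwrite("pics/p1.png",cv2.resize(np.hstack([a,t]),(800,356)))
```

```text
26.85 [0.43575039 0.33751457 0.20108686] [0.571 0.339 2.355 3.089 1.128 0.976] 0.06611670613698807
```

View pics/p1.png

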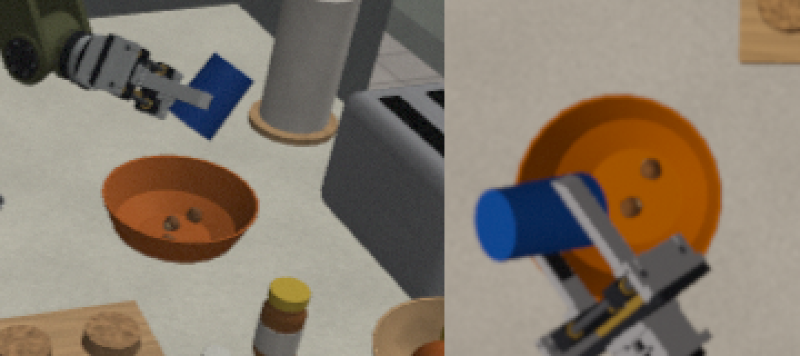

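Run:
```python
from h import *
o=get_obs();q0=o["qpos"]
b,e=ik([.435,.338,.21],Rt(.6,.2618),[.59,.14,2.33,3.12,.64,-1.56]);print(e)
plan(q0,b,20,10,-1,pose())
g,e=ik([.6505,.148,.18],Rt(.168,.2618),[.168,.3,2,3.14,.6,-1.57]);print(g.round(3),e)
plan(b,g,13,7,-1)
print(row([.6505,.148,.18],Rt(.168,.2618),[.6505,.148,.098],Rt(.168,.2618)))
for k in np.linspace(0,1,6):print(fk(V,b+(g-b)*k)[0].round(3))
```

```text
1.0726030064134309e-09
[[-0.0, -0.0, 0.0, -0.0, 0.0, -0.003, -1], [-0.0, -0.001, 0.002, -0.001, 0.001, -0.011, -1], [-0.001, -0.001, 0.004, -0.002, 0.002, -0.025, -1], [-0.002, -0.002, 0.006, -0.003, 0.004, -0.042, -1], [-0.003, -0.003, 0.009, -0.004, 0.005, -0.063, -1], [-0.004, -0.004, 0.012, -0.007, 0.006, -0.087, -1], [-0.005, -0.005, 0.014, -0.009, 0.008, -0.113, -1], [-0.007, -0.006, 0.016, -0.013, 0.009, -0.142, -1], [-0.009, -0.008, 0.017, -0.017, 0.009, -0.171, -1], [-0.011, -0.009, 0.018, -0.021, 0.009, -0.201, -1]]
[[0.001, -0.003, -0.001, -0.003, -0.001, -0.03, -1], [0.001, -0.005, -0.003, -0.006, -0.003, -0.059, -1], [0.001, -0.008, -0.005, -0.008, -0.005, -0.087, -1], [0.002, -0.01, -0.008, -0.01, -0.007, -0.114, -1], [0.002, -0.013, -0.011, -0.012, -0.009, -0.138, -1], [0.002, -0.015, -0.014, -0.013, -0.012, -0.159, -1], [0.002, -0.017, -0.017, -0.013, -0.014, -0.176, -1], [0.002, -0.018, -0.019, -0.014, -0.016, -0.189, -1], [0.002, -0.019, -0.021, -0.014, -0.017, -0.197, -1], [0.002, -0.019, -0.021, -0.014, -0.018, -0.2, -1]]
[ 0.169  0.397  2.039  3.144  0.604 -1.572] 4.010625165307147e-11
[[0.001, 0.016, 0.009, -0.001, 0.0, 0.0, -1], [0.005, 0.061, 0.033, -0.004, 0.0, 0.001, -1], [0.01, 0.131, 0.069, -0.009, 0.0, 0.002, -1], [0.013, 0.223, 0.11, -0.015, 0.0, 0.004, -1], [0.015, 0.332, 0.154, -0.022, 0.0, 0.006, -1], [0.014, 0.455, 0.195, -0.029, 0.0, 0.008, -1], [0.01, 0.585, 0.231, -0.037, 0.0, 0.01, -1]]
[[-0.0, 0.12, 0.058, -0.007, -0.0, 0.002, -1], [-0.003, 0.236, 0.106, -0.014, -0.0, 0.004, -1], [-0.009, 0.341, 0.144, -0.02, -0.0, 0.005, -1], [-0.014, 0.424, 0.171, -0.025, -0.0, 0.007, -1], [-0.018, 0.48, 0.187, -0.028, -0.0, 0.008, -1], [-0.02, 0.501, 0.193, -0.029, -0.0, 0.008, -1]]
[-0.3168, 0.0, 0.0849, 0.0, 0.0, 0.0]
[0.435 0.338 0.21 ]
[0.483 0.311 0.207]
[0.529 0.279 0.202]
[0.573 0.241 0.196]
[0.614 0.197 0.189]
[0.65  0.148 0.18 ]
```

play_rows --motion '[[[0,0,0,0,0,-0.003,-1],[0,-0.001,0.002,-0.001,0.001,-0.011,-1],[-0.001,-0.001,0.004,-0.002,0.002,-0.025,-1],[-0.002,-0.002,0.006,-0.003,0.004,-0.042,-1],[-0.003,-0.003,0.009,-0.004,0.005,-0.063,-1],[-0.004,-0.004,0.012,-0.007,0.006,-0.087,-1],[-0.005,-0.005,0.014,-0.009,0.008,-0.113,-1],[-0.007,-0.006,0.016,-0.013,0.009,-0.142,-1],[-0.009,-0.008,0.017,-0.017,0.009,-0.171,-1],[-0.011,-0.009,0.018,-0.021,0.009,-0.201,-1]]]'

```text
time_s: 27.95
ee_pos: [0.4395, 0.3399, 0.2047]
eef_rot: [-1.691, -0.193, -0.938]
force: [0.2, -0.5, -0.7]
grip_width: 0.0662
grip_force: 18.0
```

play_rows --motion '[[[0.001,-0.003,-0.001,-0.003,-0.001,-0.03,-1],[0.001,-0.005,-0.003,-0.006,-0.003,-0.059,-1],[0.001,-0.008,-0.005,-0.008,-0.005,-0.087,-1],[0.002,-0.01,-0.008,-0.01,-0.007,-0.114,-1],[0.002,-0.013,-0.011,-0.012,-0.009,-0.138,-1],[0.002,-0.015,-0.014,-0.013,-0.012,-0.159,-1],[0.002,-0.017,-0.017,-0.013,-0.014,-0.176,-1],[0.002,-0.018,-0.019,-0.014,-0.016,-0.189,-1],[0.002,-0.019,-0.021,-0.014,-0.017,-0.197,-1],[0.002,-0.019,-0.021,-0.014,-0.018,-0.2,-1]]]'

```text
time_s: 28.95
ee_pos: [0.4354, 0.3376, 0.2101]
eef_rot: [-2.688, -1.291, 0.154]
force: [0.1, 0.7, -0.9]
grip_width: 0.066
grip_force: 18.0
```

Run:
```python
from h import *
o=get_obs();print(o["time_s"],o["ee_pos"],o["eef_rot"],o["qpos"].round(3),o["grip_width"])
for n in("scene","top"):
    c,P,H,_=cloud(n);print(n,[b[:2] for b in coasters(P,.036,.048,(.58,.7,-.25,.2))])
t=c["frame"]
cv2.imwrite("pics/p2.png",np.hstack([cv2.resize(t[150:310,110:270,::-1],(400,400)),cv2.resize(t[180:300,420:540,::-1],(400,400))]))
```

```text
28.95 [0.43543089 0.3375592  0.21010466] [-2.68816006 -1.29147353  0.15352271] [ 0.569  0.119  2.328  3.053  0.627 -1.387] 0.06596650095221473
scene [array([0.6525, 0.1498]), array([0.6514, 0.0425]), array([ 0.6473, -0.071 ])]
top [array([0.6482, 0.1462]), array([0.6471, 0.0373]), array([ 0.6438, -0.0746])]
```

View pics/p2.png

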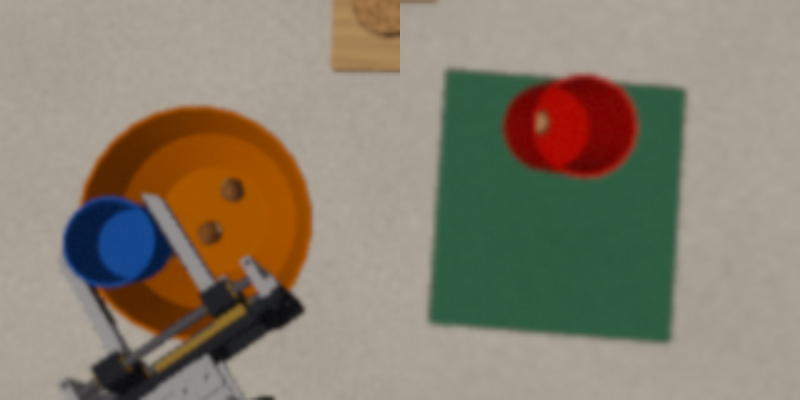

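Run:
```python
from h import *
b=get_obs()["qpos"]
g,e=ik([.6505,.148,.18],Rt(.168,.2618),[.168,.3,2,3.14,.6,-1.57])
plan(b,g,13,7,-1,pose())
```

```text
[[0.003, 0.016, 0.008, -0.001, 0.0, -0.0, -1], [0.012, 0.061, 0.032, -0.004, 0.001, -0.0, -1], [0.025, 0.131, 0.065, -0.009, 0.001, -0.0, -1], [0.039, 0.224, 0.105, -0.016, 0.001, -0.001, -1], [0.054, 0.333, 0.146, -0.023, 0.002, -0.001, -1], [0.067, 0.456, 0.184, -0.031, 0.002, -0.001, -1], [0.078, 0.586, 0.217, -0.039, 0.003, -0.001, -1]]
[[0.006, 0.12, 0.057, -0.008, 0.0, -0.0, -1], [0.009, 0.236, 0.104, -0.015, 0.0, -0.0, -1], [0.009, 0.34, 0.141, -0.021, 0.0, -0.001, -1], [0.008, 0.423, 0.167, -0.026, 0.0, -0.001, -1], [0.006, 0.479, 0.182, -0.03, 0.0, -0.001, -1], [0.006, 0.499, 0.188, -0.031, 0.0, -0.001, -1]]
```

play_rows --motion '[[[0.003,0.016,0.008,-0.001,0,0,-1],[0.012,0.061,0.032,-0.004,0.001,0,-1],[0.025,0.131,0.065,-0.009,0.001,0,-1],[0.039,0.224,0.105,-0.016,0.001,-0.001,-1],[0.054,0.333,0.146,-0.023,0.002,-0.001,-1],[0.067,0.456,0.184,-0.031,0.002,-0.001,-1],[0.078,0.586,0.217,-0.039,0.003,-0.001,-1]]]'

```text
time_s: 29.75
ee_pos: [0.5666, 0.2465, 0.1971]
eef_rot: [-2.927, -1.311, 0.143]
force: [0.2, 0.3, -0.9]
grip_width: 0.066
grip_force: 18.0
```

play_rows --motion '[[[0.006,0.12,0.057,-0.008,0,0,-1],[0.009,0.236,0.104,-0.015,0,0,-1],[0.009,0.34,0.141,-0.021,0,-0.001,-1],[0.008,0.423,0.167,-0.026,0,-0.001,-1],[0.006,0.479,0.182,-0.03,0,-0.001,-1],[0.006,0.499,0.188,-0.031,0,-0.001,-1],[0.006,0.499,0.188,-0.031,0,-0.001,-1],[0.006,0.499,0.188,-0.031,0,-0.001,-1]]]'

```text
time_s: 30.55
ee_pos: [0.6503, 0.1483, 0.1801]
eef_rot: [3.14, -1.311, 0.17]
force: [-0.6, -0.5, -0.4]
grip_width: 0.0657
grip_force: 18.0
```

Run:
```python
from h import *
o=get_obs();print(o["time_s"],o["ee_pos"],o["qpos"].round(3))
p,R=pose();T=Rt(.168,.2618)
for z in(.18,.105,.0985):print(row(p,R,[.6505,.148,z],T))
for n in("scene","top"):
    c,P,H,_=cloud(n);X,Y,Z=P[...,0],P[...,1],P[...,2]
    m=(Z>.165)&(Z<.185)&(H[...,0]>100)&(H[...,0]<130)&(H[...,1]>110)&(X>.55)&(X<.75);print(n,circ(P,m),np.percentile(Z[m],95))
```

```text
30.55 [0.65025121 0.1483442  0.1800594 ] [ 0.17   0.398  2.04   3.145  0.607 -1.573]
[-0.0, 0.0015, 0.0008, -0.0, -0.0003, 0.0001]
[-0.29, 0.0014, 0.0779, -0.0, -0.0003, 0.0001]
[-0.3151, 0.0014, 0.0846, -0.0, -0.0003, 0.0001]
scene [6.527e-01 1.471e-01 3.680e-02 1.772e-01 1.900e+02] 0.18414224426839487
top [6.493e-01 1.456e-01 3.220e-02 1.757e-01 1.330e+02] 0.1843083193393289
```

play_rows --motion '[[[-0.06,0.001,0.016,0,0,0,-1],[-0.13,0.001,0.035,0,0,0,-1],[-0.2,0.001,0.054,0,0,0,-1],[-0.26,0.001,0.07,0,0,0,-1],[-0.29,0.001,0.078,0,0,0,-1],[-0.29,0.001,0.078,0,0,0,-1]]]'

```text
time_s: 31.25
ee_pos: [0.6505, 0.1479, 0.1041]
eef_rot: [3.14, -1.31, 0.17]
force: [0.6, -0.1, -0.6]
grip_width: 0.0661
grip_force: 18.0
```

Run:
```python
from h import *
o=get_obs();print(o["ee_pos"],o["force"])
for n in("scene","top"):
    c,P,H,_=cloud(n);X,Y,Z=P[...,0],P[...,1],P[...,2]
    m=(Z>.128)&(Z<.15)&(H[...,0]>100)&(H[...,0]<130)&(H[...,1]>110)&(X>.55)&(X<.75);print(n,circ(P,m),np.percentile(Z[m],95))
```

```text
[0.65052044 0.14791449 0.10409492] [ 0.57241206 -0.09561265 -0.62578492]
scene [6.183e-01 1.047e-01 8.690e-02 1.337e-01 1.930e+02] 0.1384269865834367
top [6.495e-01 1.450e-01 3.300e-02 1.361e-01 1.450e+02] 0.14010138695025603
```

play_rows --motion '[[[-0.008,0,0.002,0,0,0,-1],[-0.015,0,0.004,0,0,0,-1],[-0.022,0,0.006,0,0,0,-1],[-0.022,0,0.006,0,0,0,-1],[-0.022,0,0.006,0,0,0,1],[-0.022,0,0.006,0,0,0,1],[-0.022,0,0.006,0,0,0,1],[-0.022,0,0.006,0,0,0,1]]]'

```text
time_s: 32.15
ee_pos: [0.6509, 0.1476, 0.0994]
eef_rot: [3.14, -1.311, 0.169]
force: [-0.2, -0.0, 0.4]
grip_width: 0.0929
grip_force: 0.0
```

play_rows --motion '[[[0.04,0,-0.01,0,0,0,1],[0.12,0,-0.03,0,0,0,1],[0.25,0,-0.065,0,0,0,1],[0.4,0,-0.105,0,0,0,1],[0.5,0,-0.13,0,0,0,1],[0.5,0,-0.13,0,0,0,1]]]'

```text
time_s: 32.75
ee_pos: [0.6522, 0.148, 0.2339]
eef_rot: [3.14, -1.318, 0.169]
force: [-0.6, -0.4, -1.0]
grip_width: 0.0941
grip_force: 0.0
```

Run:
```python
from h import *
o=get_obs();print(o["time_s"],o["ee_pos"],o["qpos"].round(3))
for n in("scene","top"):
    c,P,H,_=cloud(n);print(n,cups(c,P,H,(.3,.73,-.45,.25)),[b[:2] for b in coasters(P,.036,.048,(.58,.7,-.25,.2))])
a,_=ik(*pose(),o["qpos"])
g,e=ik([.4875,-.311,.2],Rt(-.631,.2618),[-.63,.15,2.24,3.14,.47,-1.57]);print(g.round(3),e)
plan(a,g,20,5,1,pose())
```

```text
32.75 [0.65220255 0.14797744 0.23392336] [ 0.169  0.288  2.02   3.145  0.485 -1.574]
scene {'red': array([ 5.609e-01, -7.300e-02,  2.820e-01,  9.680e-02,  1.310e+02]), 'blue': array([5.888e-01, 1.256e-01, 1.032e-01, 1.304e-01, 1.550e+02])} [array([0.6508, 0.0419]), array([0.6643, 0.1488]), array([ 0.6474, -0.0714])]
top {'red': array([ 4.789e-01, -1.658e-01,  1.800e-01,  9.810e-02,  1.310e+02]), 'blue': array([4.7160e-01, 1.3900e-02, 1.0000e-04, 1.1642e+00, 3.7000e+01])} [array([0.6526, 0.1458]), array([0.6468, 0.0374]), array([ 0.6429, -0.0746])]
[-0.631  0.195  2.26   3.141  0.623 -1.57 ] 1.3877787807814457e-15
[[-0.001, 0.015, -0.001, -0.001, -0.0, 0.0, 1], [-0.005, 0.06, -0.006, -0.003, -0.0, 0.001, 1], [-0.012, 0.129, -0.015, -0.007, -0.0, 0.002, 1], [-0.021, 0.219, -0.029, -0.013, -0.0, 0.003, 1], [-0.033, 0.327, -0.05, -0.019, -0.0, 0.005, 1]]
[[-0.011, 0.124, -0.015, -0.007, -0.0, 0.002, 1], [-0.026, 0.258, -0.037, -0.015, -0.0, 0.004, 1], [-0.043, 0.398, -0.069, -0.024, -0.0, 0.006, 1], [-0.062, 0.541, -0.109, -0.033, -0.0, 0.009, 1], [-0.085, 0.682, -0.159, -0.042, -0.0, 0.011, 1]]
[[-0.014, 0.147, -0.019, -0.009, -0.0, 0.003, 1], [-0.03, 0.289, -0.047, -0.018, -0.0, 0.005, 1], [-0.048, 0.421, -0.081, -0.027, -0.0, 0.007, 1], [-0.066, 0.541, -0.118, -0.035, -0.0, 0.009, 1], [-0.083, 0.648, -0.158, -0.042, -0.0, 0.011, 1]]
[[-0.01, 0.098, -0.013, -0.006, -0.0, 0.002, 1], [-0.018, 0.178, -0.027, -0.012, -0.0, 0.003, 1], [-0.025, 0.238, -0.039, -0.016, -0.0, 0.004, 1], [-0.03, 0.276, -0.048, -0.018, -0.0, 0.005, 1], [-0.032, 0.289, -0.051, -0.019, -0.0, 0.005, 1]]
```

play_rows --motion '[[[-0.001,0.015,-0.001,-0.001,0,0,1],[-0.005,0.06,-0.006,-0.003,0,0.001,1],[-0.012,0.129,-0.015,-0.007,0,0.002,1],[-0.021,0.219,-0.029,-0.013,0,0.003,1],[-0.033,0.327,-0.05,-0.019,0,0.005,1]]]'

```text
time_s: 33.35
ee_pos: [0.651, 0.0631, 0.2229]
eef_rot: [3.138, -1.31, 0.045]
force: [0.2, -0.3, -0.5]
grip_width: 0.0937
grip_force: 0.0
```

play_rows --motion '[[[-0.011,0.124,-0.015,-0.007,0,0.002,1],[-0.026,0.258,-0.037,-0.015,0,0.004,1],[-0.043,0.398,-0.069,-0.024,0,0.006,1],[-0.062,0.541,-0.109,-0.033,0,0.009,1],[-0.085,0.682,-0.159,-0.042,0,0.011,1]]]'

```text
time_s: 33.85
ee_pos: [0.614, -0.11, 0.2128]
eef_rot: [3.136, -1.311, -0.227]
force: [0.2, -0.3, 0.7]
grip_width: 0.0936
grip_force: 0.0
```

play_rows --motion '[[[-0.014,0.147,-0.019,-0.009,0,0.003,1],[-0.03,0.289,-0.047,-0.018,0,0.005,1],[-0.048,0.421,-0.081,-0.027,0,0.007,1],[-0.066,0.541,-0.118,-0.035,0,0.009,1],[-0.083,0.648,-0.158,-0.042,0,0.011,1]]]'

```text
time_s: 34.35
ee_pos: [0.5342, -0.2575, 0.2031]
eef_rot: [3.132, -1.311, -0.497]
force: [0.4, 0.0, -0.2]
grip_width: 0.0941
grip_force: 0.0
```

play_rows --motion '[[[-0.01,0.098,-0.013,-0.006,0,0.002,1],[-0.018,0.178,-0.027,-0.012,0,0.003,1],[-0.025,0.238,-0.039,-0.016,0,0.004,1],[-0.03,0.276,-0.048,-0.018,0,0.005,1],[-0.032,0.289,-0.051,-0.019,0,0.005,1],[-0.032,0.289,-0.051,-0.019,0,0.005,1],[-0.032,0.289,-0.051,-0.019,0,0.005,1]]]'

```text
time_s: 35.05
ee_pos: [0.4887, -0.3116, 0.1996]
eef_rot: [3.131, -1.312, -0.614]
force: [0.2, 0.1, 0.3]
grip_width: 0.0938
grip_force: 0.0
```

Run:
```python
from h import *
o=get_obs();print(o["time_s"],o["ee_pos"],o["qpos"].round(3))
p,R=pose()
for z in(.2,.065):print(row(p,R,[.4875,-.311,z],Rt(-.631,.2618)))
for n in("scene","top"):
    c,P,H,_=cloud(n);print(n,cups(c,P,H,(.35,.55,-.37,-.2)),cups(c,P,H,(.55,.73,.05,.23)),[b[:2] for b in coasters(P,.036,.048,(.58,.7,-.25,.2))])
    cv2.imwrite(f"pics/f_{n}.png",c["frame"][:,:,::-1])
```

```text
35.05 [ 0.48867571 -0.31156791  0.19959068] [-0.635  0.2    2.259  3.125  0.63  -1.563]
[0.0003, 0.0009, -0.0054, -0.0009, -0.0005, 0.0007]
[-0.5218, -0.0006, 0.1326, -0.0009, -0.0005, 0.0007]
scene {'red': array([ 4.871e-01, -3.104e-01,  3.500e-02,  9.660e-02,  1.320e+02])} {'blue': array([6.519e-01, 1.474e-01, 3.550e-02, 1.295e-01, 1.540e+02])} [array([0.6512, 0.0396]), array([0.6609, 0.1489]), array([ 0.6467, -0.0704])]
top {'red': array([ 4.849e-01, -2.919e-01,  5.390e-02,  9.840e-02,  9.800e+01])} {'blue': array([6.495e-01, 1.449e-01, 3.290e-02, 1.299e-01, 1.080e+02])} [array([0.6475, 0.0374]), array([0.6544, 0.1465]), array([ 0.6432, -0.0743])]
```

View pics/f_scene.png

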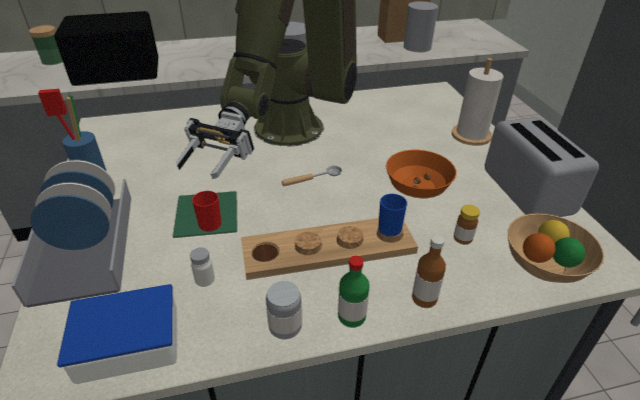

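Blue stands upright on its coaster (px 392,215) and the nuts are in the bowl. Next I pick the red cup (206,212).

play_rows --motion '[[[-0.1,0,0.02,-0.001,0,0.001,1],[-0.2,0,0.047,-0.001,0,0.001,1],[-0.3,0,0.074,-0.001,0,0.001,1],[-0.4,0,0.1,-0.001,0,0.001,1],[-0.48,0,0.121,-0.001,0,0.001,1],[-0.522,-0.001,0.133,-0.001,0,0.001,1],[-0.522,-0.001,0.133,-0.001,0,0.001,1],[-0.522,-0.001,0.133,-0.001,0,0.001,1]]]'

```text
time_s: 35.95
ee_pos: [0.4876, -0.311, 0.0651]
eef_rot: [-3.135, -1.312, -0.639]
force: [-0.2, 0.5, 0.7]
grip_width: 0.0943
grip_force: 0.0
```

play_rows --motion '[[[0,0,0,0,0,0,-1],[0,0,0,0,0,0,-1],[0,0,0,0,0,0,-1],[0,0,0,0,0,0,-1],[0,0,0,0,0,0,-1],[0,0,0,0,0,0,-1],[0,0,0,0,0,0,-1]]]'

```text
time_s: 36.65
ee_pos: [0.4875, -0.3113, 0.0653]
eef_rot: [-3.135, -1.313, -0.64]
force: [-1.5, 1.9, 4.9]
grip_width: 0.0645
grip_force: 17.9
```

play_rows --motion '[[[0.06,0,-0.016,0,0,0,-1],[0.15,0,-0.04,0,0,0,-1],[0.26,0,-0.068,0,0,0,-1],[0.36,0,-0.095,0,0,0,-1],[0.46,0,-0.12,0,0,0,-1],[0.522,0,-0.137,0,0,0,-1],[0.522,0,-0.137,0,0,0,-1]]]'

```text
time_s: 37.35
ee_pos: [0.4876, -0.3116, 0.2018]
eef_rot: [-3.135, -1.315, -0.639]
force: [0.3, 0.3, -1.3]
grip_width: 0.0649
grip_force: 18.0
```

Run:
```python
from h import *
o=get_obs();a=o["qpos"];print(o["time_s"],o["ee_pos"],a.round(3))
b,e=ik([.435,.338,.2],Rt(.6,.2618),[.59,.14,2.33,3.12,.64,-1.56]);print(b.round(3),e)
plan(a,b,24,6,-1,pose())
T=Rt(.6,0)*Ro.from_euler("z",np.pi/2);print(row(*fk(V,b),[.435,.338,.2],T))
```

```text
37.35 [ 0.48762232 -0.31164371  0.20181786] [-0.632  0.194  2.26   3.142  0.628 -1.569]
[ 0.589  0.143  2.328  3.124  0.638 -1.56 ] 2.2315482794965646e-14
[[-0.0, -0.014, -0.002, 0.001, -0.0, -0.0, -1], [-0.002, -0.056, -0.006, 0.004, -0.0, -0.001, -1], [-0.004, -0.121, -0.015, 0.008, -0.0, -0.002, -1], [-0.009, -0.208, -0.03, 0.014, -0.0, -0.004, -1], [-0.015, -0.313, -0.052, 0.021, -0.0, -0.006, -1], [-0.024, -0.434, -0.084, 0.03, -0.0, -0.008, -1]]
[[-0.005, -0.138, -0.018, 0.009, -0.0, -0.003, -1], [-0.013, -0.286, -0.046, 0.019, -0.0, -0.005, -1], [-0.024, -0.441, -0.086, 0.03, -0.0, -0.008, -1], [-0.039, -0.599, -0.14, 0.042, -0.0, -0.011, -1], [-0.057, -0.756, -0.206, 0.053, -0.0, -0.014, -1], [-0.078, -0.909, -0.284, 0.065, -0.0, -0.017, -1]]
[[-0.007, -0.171, -0.023, 0.012, -0.0, -0.003, -1], [-0.017, -0.337, -0.059, 0.024, -0.0, -0.006, -1], [-0.029, -0.495, -0.104, 0.035, -0.0, -0.009, -1], [-0.044, -0.642, -0.158, 0.046, -0.0, -0.012, -1], [-0.061, -0.776, -0.217, 0.056, -0.0, -0.015, -1], [-0.077, -0.895, -0.279, 0.065, -0.0, -0.017, -1]]
[[-0.004, -0.119, -0.015, 0.008, -0.0, -0.002, -1], [-0.009, -0.221, -0.033, 0.016, -0.0, -0.004, -1], [-0.015, -0.304, -0.051, 0.021, -0.0, -0.006, -1], [-0.019, -0.365, -0.066, 0.026, -0.0, -0.007, -1], [-0.022, -0.403, -0.076, 0.029, -0.0, -0.008, -1], [-0.023, -0.416, -0.08, 0.03, -0.0, -0.008, -1]]
[0.0, -0.0, 0.0, 0.0327, 0.0327, 0.2484]
```

play_rows --motion '[[[0,-0.014,-0.002,0.001,0,0,-1],[-0.002,-0.056,-0.006,0.004,0,-0.001,-1],[-0.004,-0.121,-0.015,0.008,0,-0.002,-1],[-0.009,-0.208,-0.03,0.014,0,-0.004,-1],[-0.015,-0.313,-0.052,0.021,0,-0.006,-1],[-0.024,-0.434,-0.084,0.03,0,-0.008,-1]]]'

```text
time_s: 37.95
ee_pos: [0.5343, -0.2097, 0.198]
eef_rot: [-3.137, -1.31, -0.439]
force: [-0.2, 0.2, -0.4]
grip_width: 0.0647
grip_force: 18.0
```

play_rows --motion '[[[-0.005,-0.138,-0.018,0.009,0,-0.003,-1],[-0.013,-0.286,-0.046,0.019,0,-0.005,-1],[-0.024,-0.441,-0.086,0.03,0,-0.008,-1],[-0.039,-0.599,-0.14,0.042,0,-0.011,-1],[-0.057,-0.756,-0.206,0.053,0,-0.014,-1],[-0.078,-0.909,-0.284,0.065,0,-0.017,-1]]]'

```text
time_s: 38.55
ee_pos: [0.5632, 0.0283, 0.1976]
eef_rot: [-3.134, -1.311, -0.019]
force: [0.8, -1.0, -1.5]
grip_width: 0.0645
grip_force: 18.0
```

play_rows --motion '[[[-0.007,-0.171,-0.023,0.012,0,-0.003,-1],[-0.017,-0.337,-0.059,0.024,0,-0.006,-1],[-0.029,-0.495,-0.104,0.035,0,-0.009,-1],[-0.044,-0.642,-0.158,0.046,0,-0.012,-1],[-0.061,-0.776,-0.217,0.056,0,-0.015,-1],[-0.077,-0.895,-0.279,0.065,0,-0.017,-1]]]'

```text
time_s: 39.15
ee_pos: [0.4934, 0.2527, 0.1972]
eef_rot: [-3.132, -1.312, 0.402]
force: [-0.4, -0.1, -0.3]
grip_width: 0.0646
grip_force: 18.0
```

play_rows --motion '[[[-0.004,-0.119,-0.015,0.008,0,-0.002,-1],[-0.009,-0.221,-0.033,0.016,0,-0.004,-1],[-0.015,-0.304,-0.051,0.021,0,-0.006,-1],[-0.019,-0.365,-0.066,0.026,0,-0.007,-1],[-0.022,-0.403,-0.076,0.029,0,-0.008,-1],[-0.023,-0.416,-0.08,0.03,0,-0.008,-1],[-0.023,-0.416,-0.08,0.03,0,-0.008,-1]]]'

```text
time_s: 39.85
ee_pos: [0.4344, 0.338, 0.1983]
eef_rot: [-3.134, -1.314, 0.595]
force: [-0.0, -0.6, -1.1]
grip_width: 0.0648
grip_force: 18.0
```

Run:
```python
from h import *
o=get_obs();print(o["time_s"],o["ee_pos"],o["qpos"].round(3),o["grip_width"])
T=Rt(.6,0)*Ro.from_euler("z",np.pi/2);print(row(*pose(),[.435,.338,.2],T))
```

```text
39.85 [0.43439865 0.33800637 0.19828582] [ 0.589  0.15   2.331  3.12   0.654 -1.555] 0.06482137654461034
[0.0071, 0.0014, 0.0002, 0.0318, 0.0323, 0.2482]
```

Same pour as before, then return (rows close to the previous return, re-planned after).

play_rows --motion '[[[0,0,0,0.003,0.003,0.023,-1],[0,0,0,0.006,0.006,0.045,-1],[0.001,0.001,0,0.009,0.009,0.067,-1],[0.002,0.001,0,0.012,0.012,0.09,-1],[0.003,0.001,0,0.015,0.015,0.112,-1],[0.004,0.001,0,0.017,0.018,0.135,-1],[0.005,0.001,0,0.02,0.021,0.157,-1],[0.006,0.001,0,0.023,0.024,0.18,-1],[0.007,0.001,0,0.026,0.027,0.203,-1],[0.007,0.001,0,0.032,0.032,0.225,-1]]]'

```text
time_s: 40.85
ee_pos: [0.4355, 0.3376, 0.2007]
eef_rot: [-1.564, -0.138, -0.953]
force: [1.1, 0.2, -0.9]
grip_width: 0.065
grip_force: 18.0
```

play_rows --motion '[[[0,0,0,0,0,0.02,-1],[0,0,0,0,0,0.04,-1],[0,0,0,0,0,0.06,-1],[0,0,0,0,0,0.08,-1],[0,0,0,0,0,0.1,-1],[0,0,0,0,0,0.12,-1],[0,0,0,0,0,0.14,-1],[0,0,0,0,0,0.16,-1],[0,0,0,0,0,0.175,-1],[0,0,0,0,0,0.175,-1]]]'

```text
time_s: 41.85
ee_pos: [0.4354, 0.3376, 0.2003]
eef_rot: [-1.563, 0.957, -0.944]
force: [-0.2, -0.5, -1.7]
grip_width: 0.0648
grip_force: 18.0
```

play_rows --motion '[[[0,0,0,0,0,0,-1],[0,0,0,0,0,0,-1],[0,0,0,0,0,0,-1],[0,0,0,0,0,0,-1],[0,0,0,0,0,0,-1]]]'

```text
time_s: 42.35
ee_pos: [0.4349, 0.3381, 0.2002]
eef_rot: [-1.563, 0.955, -0.943]
force: [0.5, -0.2, -0.7]
grip_width: 0.065
grip_force: 18.0
```

Run:
```python
from h import *
o=get_obs();q0=o["qpos"];print(o["time_s"],o["ee_pos"],q0.round(3),o["grip_width"])
b,e=ik([.44,.325,.21],Rt(.58,.2618),[.59,.14,2.33,3.12,.64,-1.56])
plan(q0,b,20,10,-1,pose())
```

```text
42.35 [0.4349385  0.33807709 0.20024832] [0.572 0.342 2.356 3.087 1.132 0.978] 0.06502591780077355
[[0.0, -0.001, 0.0, -0.0, 0.0, -0.003, -1], [0.0, -0.002, 0.002, -0.001, 0.001, -0.011, -1], [0.001, -0.004, 0.003, -0.001, 0.002, -0.025, -1], [0.001, -0.007, 0.005, -0.003, 0.004, -0.042, -1], [0.002, -0.01, 0.007, -0.004, 0.005, -0.063, -1], [0.002, -0.014, 0.009, -0.006, 0.007, -0.087, -1], [0.003, -0.018, 0.011, -0.009, 0.009, -0.113, -1], [0.003, -0.023, 0.012, -0.012, 0.01, -0.141, -1], [0.003, -0.028, 0.012, -0.016, 0.01, -0.171, -1], [0.003, -0.033, 0.012, -0.02, 0.011, -0.201, -1]]
[[0.005, -0.001, -0.002, -0.003, -0.001, -0.03, -1], [0.009, -0.003, -0.004, -0.006, -0.002, -0.059, -1], [0.014, -0.004, -0.007, -0.009, -0.004, -0.087, -1], [0.018, -0.005, -0.011, -0.011, -0.006, -0.114, -1], [0.021, -0.007, -0.015, -0.013, -0.009, -0.138, -1], [0.025, -0.008, -0.019, -0.014, -0.011, -0.159, -1], [0.027, -0.009, -0.022, -0.015, -0.013, -0.176, -1], [0.029, -0.01, -0.025, -0.016, -0.015, -0.189, -1], [0.03, -0.01, -0.027, -0.016, -0.016, -0.197, -1], [0.03, -0.01, -0.028, -0.016, -0.016, -0.2, -1]]
```

play_rows --motion '[[[0,-0.001,0,0,0,-0.003,-1],[0,-0.002,0.002,-0.001,0.001,-0.011,-1],[0.001,-0.004,0.003,-0.001,0.002,-0.025,-1],[0.001,-0.007,0.005,-0.003,0.004,-0.042,-1],[0.002,-0.01,0.007,-0.004,0.005,-0.063,-1],[0.002,-0.014,0.009,-0.006,0.007,-0.087,-1],[0.003,-0.018,0.011,-0.009,0.009,-0.113,-1],[0.003,-0.023,0.012,-0.012,0.01,-0.141,-1],[0.003,-0.028,0.012,-0.016,0.01,-0.171,-1],[0.003,-0.033,0.012,-0.02,0.011,-0.201,-1]]]'

```text
time_s: 43.35
ee_pos: [0.4415, 0.3339, 0.2044]
eef_rot: [-1.689, -0.193, -0.946]
force: [-0.4, -0.1, -0.4]
grip_width: 0.0647
grip_force: 18.0
```

play_rows --motion '[[[0.005,-0.001,-0.002,-0.003,-0.001,-0.03,-1],[0.009,-0.003,-0.004,-0.006,-0.002,-0.059,-1],[0.014,-0.004,-0.007,-0.009,-0.004,-0.087,-1],[0.018,-0.005,-0.011,-0.011,-0.006,-0.114,-1],[0.021,-0.007,-0.015,-0.013,-0.009,-0.138,-1],[0.025,-0.008,-0.019,-0.014,-0.011,-0.159,-1],[0.027,-0.009,-0.022,-0.015,-0.013,-0.176,-1],[0.029,-0.01,-0.025,-0.016,-0.015,-0.189,-1],[0.03,-0.01,-0.027,-0.016,-0.016,-0.197,-1],[0.03,-0.01,-0.028,-0.016,-0.016,-0.2,-1]]]'

```text
time_s: 44.35
ee_pos: [0.44, 0.3246, 0.2092]
eef_rot: [-2.693, -1.295, 0.133]
force: [-0.1, 0.7, -1.0]
grip_width: 0.0646
grip_force: 18.0
```

Run:
```python
from h import *
o=get_obs();b=o["qpos"];print(o["time_s"],o["ee_pos"],b.round(3),o["grip_width"])
for n in("scene","top"):
    c,P,H,_=cloud(n);print(n,[x[:2] for x in coasters(P,.036,.048,(.58,.7,-.25,.2))],cups(c,P,H,(.6,.7,.05,.23)))
t=c["frame"];cv2.imwrite("pics/p3.png",np.hstack([cv2.resize(t[150:310,110:270,::-1],(400,400)),cv2.resize(t[100:260,230:390,::-1],(400,400))]))
m,_=ik([.55,.22,.25],Rt(.37,.2618),[.37,.3,2.1,3.14,.6,-1.57])
g,e=ik([.645,-.0723,.22],Rt(-.168,.2618),[-.168,.3,2,3.14,.6,-1.57]);print(g.round(3),e)
plan(b,m,8,8,-1,pose());plan(m,g,12,6,-1)
```

```text
44.35 [0.44004818 0.32457057 0.20923796] [ 0.545  0.114  2.339  3.056  0.637 -1.393] 0.06461935375326085
scene [array([0.6501, 0.0391]), array([0.6601, 0.1492]), array([ 0.6482, -0.0693])] {'blue': array([6.510e-01, 1.463e-01, 3.620e-02, 1.292e-01, 1.480e+02])}
top [array([0.6548, 0.1469]), array([0.647 , 0.0372]), array([ 0.6438, -0.0741])] {'blue': array([6.499e-01, 1.441e-01, 3.290e-02, 1.296e-01, 1.070e+02])}
[-0.168  0.277  2.075  3.141  0.519 -1.571] 2.7755575615628914e-16
[[0.034, 0.064, 0.02, -0.004, 0.0, -0.002, -1], [0.067, 0.131, 0.038, -0.008, 0.0, -0.003, -1], [0.099, 0.199, 0.053, -0.013, 0.001, -0.004, -1], [0.132, 0.269, 0.066, -0.017, 0.001, -0.005, -1], [0.165, 0.341, 0.075, -0.021, 0.001, -0.007, -1], [0.198, 0.414, 0.081, -0.026, 0.0, -0.008, -1], [0.23, 0.489, 0.085, -0.03, 0.0, -0.009, -1], [0.263, 0.565, 0.084, -0.035, -0.0, -0.011, -1]]
[[-0.003, 0.098, 0.02, -0.007, 0.0, 0.002, -1], [-0.007, 0.197, 0.036, -0.014, 0.0, 0.004, -1], [-0.012, 0.298, 0.048, -0.02, 0.0, 0.006, -1], [-0.019, 0.4, 0.056, -0.027, 0.0, 0.007, -1], [-0.028, 0.502, 0.06, -0.034, 0.0, 0.009, -1], [-0.038, 0.605, 0.059, -0.041, 0.0, 0.011, -1]]
[[-0.005, 0.102, 0.022, -0.007, 0.0, 0.002, -1], [-0.011, 0.206, 0.04, -0.014, -0.0, 0.004, -1], [-0.018, 0.31, 0.053, -0.021, -0.0, 0.005, -1], [-0.028, 0.416, 0.063, -0.028, -0.0, 0.007, -1], [-0.038, 0.523, 0.068, -0.035, -0.0, 0.009, -1], [-0.051, 0.631, 0.068, -0.042, -0.0, 0.011, -1]]
```

View pics/p3.png

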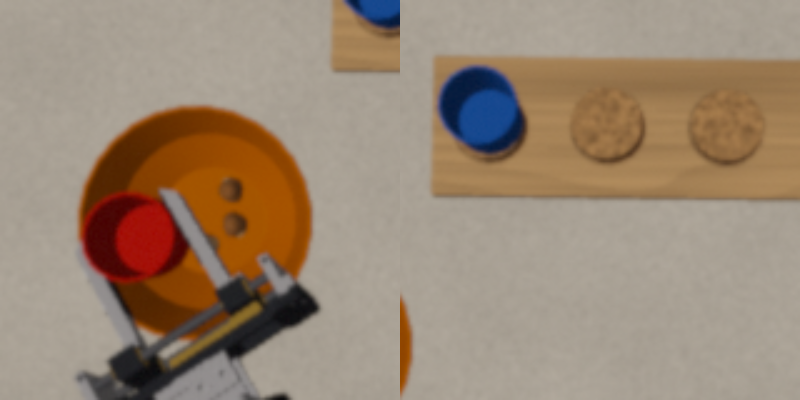

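Both cups are empty and three nuts are visible in the bowl. I carry red over coaster 2.

play_rows --motion '[[[0.034,0.064,0.02,-0.004,0,-0.002,-1],[0.067,0.131,0.038,-0.008,0,-0.003,-1],[0.099,0.199,0.053,-0.013,0.001,-0.004,-1],[0.132,0.269,0.066,-0.017,0.001,-0.005,-1],[0.165,0.341,0.075,-0.021,0.001,-0.007,-1],[0.198,0.414,0.081,-0.026,0,-0.008,-1],[0.23,0.489,0.085,-0.03,0,-0.009,-1],[0.263,0.565,0.084,-0.035,0,-0.011,-1]]]'

```text
time_s: 45.25
ee_pos: [0.5507, 0.2191, 0.2503]
eef_rot: [3.133, -1.31, 0.378]
force: [-0.3, -0.4, -1.4]
grip_width: 0.0647
grip_force: 18.0
```

play_rows --motion '[[[-0.003,0.098,0.02,-0.007,0,0.002,-1],[-0.007,0.197,0.036,-0.014,0,0.004,-1],[-0.012,0.298,0.048,-0.02,0,0.006,-1],[-0.019,0.4,0.056,-0.027,0,0.007,-1],[-0.028,0.502,0.06,-0.034,0,0.009,-1],[-0.038,0.605,0.059,-0.041,0,0.011,-1]]]'

```text
time_s: 45.85
ee_pos: [0.6163, 0.082, 0.2372]
eef_rot: [3.136, -1.31, 0.107]
force: [1.0, -0.6, -1.2]
grip_width: 0.0646
grip_force: 18.0
```

play_rows --motion '[[[-0.005,0.102,0.022,-0.007,0,0.002,-1],[-0.011,0.206,0.04,-0.014,0,0.004,-1],[-0.018,0.31,0.053,-0.021,0,0.005,-1],[-0.028,0.416,0.063,-0.028,0,0.007,-1],[-0.038,0.523,0.068,-0.035,0,0.009,-1],[-0.051,0.631,0.068,-0.042,0,0.011,-1],[-0.051,0.631,0.068,-0.042,0,0.011,-1],[-0.051,0.631,0.068,-0.042,0,0.011,-1],[-0.051,0.631,0.068,-0.042,0,0.011,-1]]]'

```text
time_s: 46.75
ee_pos: [0.6454, -0.0716, 0.2211]
eef_rot: [3.13, -1.311, -0.156]
force: [-0.1, 0.3, -1.2]
grip_width: 0.0643
grip_force: 18.0
```

Run:
```python
from h import *
o=get_obs();print(o["time_s"],o["ee_pos"],o["qpos"].round(3))
T=Rt(-.168,.2618)
for z in(.22,.105,.0985):print(row(*pose(),[.645,-.0720,z],T))
```

```text
46.75 [ 0.64537982 -0.07162345  0.22113827] [-0.166  0.276  2.074  3.146  0.519 -1.577]
[-0.0047, 0.0017, -0.0, 0.0, -0.0003, 0.0005]
[-0.4493, 0.0003, 0.1182, 0.0, -0.0003, 0.0005]
[-0.4744, 0.0002, 0.1249, 0.0, -0.0003, 0.0005]
```

play_rows --motion '[[[-0.1,0,0.026,0,0,0,-1],[-0.2,0,0.053,0,0,0,-1],[-0.3,0,0.079,0,0,0,-1],[-0.38,0,0.1,0,0,0,-1],[-0.43,0,0.113,0,0,0,-1],[-0.455,0,0.12,0,0,0,-1],[-0.466,0,0.123,0,0,0,-1],[-0.474,0,0.125,0,0,0,-1],[-0.474,0,0.125,0,0,0,-1]]]'

```text
time_s: 47.65
ee_pos: [0.6453, -0.0724, 0.0991]
eef_rot: [3.129, -1.312, -0.156]
force: [-1.1, -0.3, -1.6]
grip_width: 0.0647
grip_force: 18.0
```

Run:
```python
from h import *
o=get_obs();print(o["ee_pos"],o["force"])
for n in("scene","top"):
    c,P,H,_=cloud(n);X,Y,Z=P[...,0],P[...,1],P[...,2];h=H[...,0]
    m=(Z>.12)&(Z<.14)&((h<5)|(h>170))&(H[...,1]>110)&(X>.58)&(X<.72)&(Y<0);print(n,circ(P,m),np.percentile(Z[m],95))
    print([x for x in coasters(P,.036,.048,(.58,.7,-.25,.2))])
```

```text
[ 0.64527839 -0.07243737  0.09914683] [-1.08164553 -0.31716339 -1.5789825 ]
scene [ 6.452e-01 -6.960e-02  3.670e-02  1.278e-01  2.480e+02] 0.13339485942537677
[array([6.499e-01, 4.100e-02, 3.290e-02, 4.140e-02, 3.330e+02]), array([6.632e-01, 1.493e-01, 3.020e-02, 4.040e-02, 4.800e+01]), array([ 6.53e-01, -6.94e-02,  3.12e-02,  4.02e-02,  5.50e+01])]
top [ 6.435e-01 -7.430e-02  3.360e-02  1.308e-01  1.540e+02] 0.13447984707366886
[array([6.467e-01, 3.710e-02, 3.170e-02, 4.090e-02, 5.520e+02]), array([6.523e-01, 1.454e-01, 2.600e-02, 4.550e-02, 1.870e+02]), array([ 6.447e-01, -7.720e-02,  2.620e-02,  4.600e-02,  6.300e+01])]
```

play_rows --motion '[[[-0.003,0,0.001,0,0,0,-1],[-0.003,0,0.001,0,0,0,1],[-0.003,0,0.001,0,0,0,1],[-0.003,0,0.001,0,0,0,1],[-0.003,0,0.001,0,0,0,1],[-0.003,0,0.001,0,0,0,1]]]'

```text
time_s: 48.35
ee_pos: [0.6452, -0.0726, 0.0978]
eef_rot: [3.129, -1.311, -0.156]
force: [-1.0, -0.5, -1.5]
grip_width: 0.0938
grip_force: 0.0
```

play_rows --motion '[[[0.04,0,-0.01,0,0,0,1],[0.12,0,-0.03,0,0,0,1],[0.25,0,-0.065,0,0,0,1],[0.4,0,-0.15,0,0,0,1],[0.55,0,-0.3,0,0,0,1],[0.6,0,-0.45,0,0,0,1],[0.6,0,-0.55,0,0,0,1],[0.6,0,-0.55,0,0,0,1],[0.6,0,-0.55,0,0,0,1]]]'

```text
time_s: 49.25
ee_pos: [0.5523, -0.0562, 0.2792]
eef_rot: [3.129, -1.313, -0.156]
force: [-0.4, -0.6, -0.2]
grip_width: 0.0937
grip_force: 0.0
```

Run:
```python
from h import *
o=get_obs();print(o["time_s"],o["ee_pos"],o["grip_width"])
for n in("scene","top"):
    c,P,H,_=cloud(n);print(n,cups(c,P,H,(.59,.7,-.2,.23)),[b[:4] for b in coasters(P,.036,.048,(.58,.7,-.25,.2))])
    if n=="scene":a=c["frame"]
t=c["frame"];cv2.imwrite("pics/end.png",np.hstack([cv2.resize(t[100:310,110:520,::-1],(400,205)),cv2.resize(a[140:290,180:480,::-1],(400,205))]).repeat(2,0).repeat(2,1)[:, ::2][::2])
cv2.imwrite("pics/end2.png",np.vstack([cv2.resize(t[110:290,110:450,::-1],(560,296)),cv2.resize(a[140:290,180:480,::-1],(560,280))]))
```

```text
49.25 [ 0.55228036 -0.05620027  0.27923029] 0.0937432642648961
scene {'red': array([ 6.438e-01, -7.130e-02,  3.650e-02,  1.297e-01,  1.630e+02]), 'blue': array([6.500e-01, 1.477e-01, 3.660e-02, 1.294e-01, 1.430e+02])} [array([0.6506, 0.0412, 0.0327, 0.0417]), array([0.6625, 0.1481, 0.0318, 0.0404]), array([ 0.6546, -0.0684,  0.031 ,  0.0404])]
top {'red': array([ 6.425e-01, -7.470e-02,  3.280e-02,  1.306e-01,  9.900e+01]), 'blue': array([6.500e-01, 1.444e-01, 3.320e-02, 1.298e-01, 1.030e+02])} [array([0.6544, 0.1476, 0.0247, 0.0452]), array([0.6468, 0.0373, 0.0318, 0.0409]), array([ 0.6465, -0.0781,  0.0262,  0.0457])]
```

View pics/end2.png

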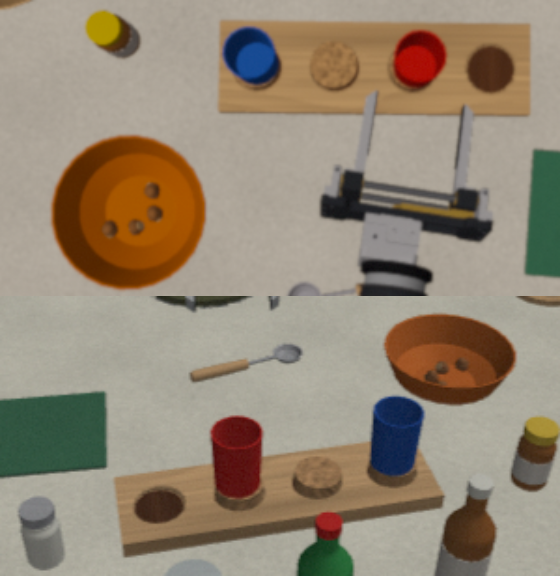

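The final view shows all three coasters seated and both cups upright and empty on their coasters. Four nuts are in the bowl, the jars have not moved, and the robot is clear of everything.

```bash
python3 -c "
from station import workorder;print(workorder.hand_in())"
```

```text
the job is handed in; nothing more can be done
None
```

The tea board is set up and handed in: three coasters are seated in recesses, four nuts are in the orange bowl, both empty cups stand upright on their own coasters, and neither jar was touched.

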